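# Square a stack of plates in the jig and punch it

## Robot

A 6-joint arm with a two-finger parallel gripper is mounted at the origin on a cart in front of the work surface, level with it; the furniture and walls round the work are solid. World frame = base frame: x ahead of the robot, y to its left, z up, the work surface at z = 0. Lengths are in m, angles in rad, forces in N, time in s.
With the tool pointing down it reaches from about 0.275 to 0.725 m from the base axis. Payload 15.9 kg.
Tool frame: the origin (TCP) lies at the very end of the fingers, on their centre line; the grasp point (between the pads) lies 19 mm behind it; z points along the fingers, y is the direction in which the jaws open and shut (so a half turn about z gives the same grasp; the last joint's range is limited). The gripper opens to 85 mm and grips with 20 to 120 N. Pads are 22 mm wide; open, the fingers measure 114 mm over their backs; the gripper's body (76 mm by 85 mm) begins 54 mm behind the grasp point. The pads swing forward as they close: fully open they stand 13 mm farther back than shut.
Start: joints at [-1.29, 0.213, -0.034, 1.323, 0, 1.571], TCP at [0.139, -0.48, 0.231] pointing down, gripper open.
Joint ranges: [-2.98, 2.98], [-0.74, 1.72], [-1.14, 1.35], [-2.1, 2.04], [-1.57, 1.44], [-3.14, 3.14]. Speed limits (rad/s): [1.89, 1.89, 2.39, 2.57, 3.14, 3.14].

## Interface

Orientations are given as a unit quaternion [w, x, y, z].
In Python, from plant import sensors, vision, env gives the robot as it stands.
- The arm moves only by the shell command python3 -m handwheel 'ROWS' [FORCE]. ROWS is JSON, a list of rows, each an object of numbers: "x", "y", "z": the shift along the tool's x, y, z in m; "ax", "ay", "az": the turn, a rotation vector about the tool's x, y, z in rad; "gripper": the closure in counts, from 0 (fully open) to 255 (shut). A call has 1 to 5 rows; each row shifts and turns the commanded pose from where the row before left it, along the tool's axes as they then stand; what a row does not reach is not made up. A row lasts 1/12 s, in which the tool goes at most 41.7 mm and 7.16 degrees, less where a joint would pass 70% of its speed; a pose out of reach is approached as far as the arm can. A call with a gripper value outside its range is refused whole. The fingers move at their own pace and stop on an object; FORCE is the grip in N (left out, the last holds). Time passes only in rows, so rows that do not move let the fingers close. It gives the time, the measured TCP pose, the force and the opening at its end, in the units of the state.
- sensors.read_state(): the state, without advancing time (a new reading comes with each control period).
- vision.grab_frame(name): name is "side" or "top" or "wrist"; returns a dict with "frame" (480x640x3 uint8, red, green, blue), "fx", "fy", "cx", "cy" (pixels), "T" (4x4, takes a point from camera to world coordinates). Camera axes: x right, y up, looking along -z (the intrinsics and any distortion apply to the point x, -y, -z); pixel columns grow to the right and rows downward; lengths in m; the calibration is good to about 2 mm. A picture is of the moment at which its call begins. There is no depth.
- env.job_done(): hands the job in, once; it reports no verdict.
Trained networks look in a picture, given as the dict that the camera call returned (one of the last four; its "shot" number tells which), for a name from the list of things; names that differ only in an ending like _2 or _b are one class to them, and where a whole thing is asked for, a point or a joint stands for the part that bears it (a point fixed in the world has none). Each returns a list of dicts, best first, with "conf" (0 to 1); they miss things now and then, are a little off and sometimes report something else, mostly with a low value. They report only what shows in the picture. A call takes as long as a camera call.
- vision.regions_of(picture, target): "region" (480x640 bool, what is visible of it) and "extent" ([centre column, centre row, width, height] in pixels, round what is visible of it).
- vision.landmark_of(picture, target): "centre" ([column, row] in pixels: a listed point, or the origin of a listed thing).
The state is a dict: "clock": time; "joint_pos": joint angles; "qvel": joint speeds; "joint_torque": joint torques, N m; "tcp_pos": TCP position; "orientation": TCP orientation; "wrist_force": force on the tool from outside, world axes, zero at the start; "torque": the same for the moment, N m; "grip_width": finger opening in m.
Only numpy, scipy, OpenCV 4.12 (cv2) and the standard library are available. Lean on these libraries where they do the work, as an engineer would, in place of code of your own. Each camera call takes 0.05 s, during which the arm holds its last target. There are 200 camera calls.

## Task

Tap the crooked stack of five aluminium plates square in the jig, so that all the plates lie flush against both the rear and the left fence with their edges aligned. Only then press the punch pedal beside the left fence all the way down to its stop, and let it come back up; leave the stack square and do not disturb the tools lying around.

Things in the scene. Friction and masses are not known exactly. Their poses are not given: they have to be found in the camera images.
- jig: Squaring jig fixed to the bench. Origin: on the bench, z up, +x to the rear (away from the robot at yaw 0), +y left. Dark steel base 8 mm thick, x -78 to 78, y -86 to 150 mm. Rear fence (aluminium): inner face at x = +50 mm, y -78 to 50. Left fence: inner face at y = +60 mm, x -70 to 42. Fences 12 mm thick, tops 46 mm above the bench. Front and right sides are open.
- flush_centre (a point): Where the centre of the bottom plate's underside lies when it is flush with both fences: jig x = +10, y = +10, z = 8 mm (fixed to the jig). Flush plates have their free edges at jig x = -30 (front) and y = -40 mm (right).
- punch_tip (a point): Lower end of the 8 mm punch pin at jig x = 30, y = 45, z = 52 mm; pressing the pedal brings it 14 mm down onto the stack. It hangs from a grey punch head over the far left corner (jig x 13 to 77, y 31 to 84 mm, z up to 92 mm; overhang begins at z = 60 mm).
- pedal (a joint): The punch pedal, a spring lever 125 mm long outside the left fence, hinged at its far end (jig x = 64, y = 116, z = 40 mm, axis along the jig's y). 0 = up, grows as it goes down (rad), 0.16 = down on its stop, about 9 N on the pad. It comes up by itself.
- pedal_pad (a point): Centre of the upper face of the pedal's black rubber pad, 50 (x) x 48 (y) mm, at jig x = -46, y = 116 mm, 48 mm above the bench when up; it sinks about 17 mm to the stop.
- plate_1: Plain aluminium plate, 80 (x) x 100 (y) x 6 mm, 0.13 kg, with a small dark screw hole at each corner; number 1 from the bottom in a stack of five identical plates on the jig's base. Origin: centre of its underside, at z = 8 mm above the bench; axes along its edges, parallel to the jig's when square.
- plate_2: Plain aluminium plate, 80 (x) x 100 (y) x 6 mm, 0.13 kg, with a small dark screw hole at each corner; number 2 from the bottom in a stack of five identical plates on the jig's base. Origin: centre of its underside, at z = 14 mm above the bench; axes along its edges, parallel to the jig's when square.
- plate_3: Plain aluminium plate, 80 (x) x 100 (y) x 6 mm, 0.13 kg, with a small dark screw hole at each corner; number 3 from the bottom in a stack of five identical plates on the jig's base. Origin: centre of its underside, at z = 20 mm above the bench; axes along its edges, parallel to the jig's when square.
- plate_4: Plain aluminium plate, 80 (x) x 100 (y) x 6 mm, 0.13 kg, with a small dark screw hole at each corner; number 4 from the bottom in a stack of five identical plates on the jig's base. Origin: centre of its underside, at z = 26 mm above the bench; axes along its edges, parallel to the jig's when square.
- plate_5: Plain aluminium plate, 80 (x) x 100 (y) x 6 mm, 0.13 kg, with a small dark screw hole at each corner; number 5 from the bottom in a stack of five identical plates on the jig's base. Origin: centre of its underside, at z = 32 mm above the bench; axes along its edges, parallel to the jig's when square.
- wrench: Bystander lying on the bench: open-ended wrench, 190x30x7 mm; origin under its middle.
- marker: Bystander lying on the bench: black and white marker pen, 17x135x16 mm; origin under its middle.
- tape_measure: Bystander lying on the bench: tape measure, 84x36x60 mm; origin under its middle.
- screwdriver: Bystander lying on the bench: screwdriver with brown handle, 209x29x29 mm; origin under its middle.

How it is judged:
By the outcome, as a careful person would: the job done as asked, in the order asked, and still so for the second after the job is handed in, with the robot touching nothing.
It also fails if it takes over 70 s, if anything falls off the work surface, if the arm or the gripper's body presses on something with over 40 N, if the wrist force passes 120 N, or if a joint passes its speed limit or range.

## Working session

There is one attempt and no reset: what is moved stays moved. The work goes in short steps, Python scripts to look and compute and a shell command to move; the robot and the scene stay as the last step left them, time stands still between calls to the robot, and variables do not carry over. Pictures are saved under pics/ and viewed, about 8 in all and at most 12, crops included, and the job is handed in when it is done.

```bash
ls; mkdir -p pics; cat > h.py <<'E'
import numpy as np, cv2
from plant import sensors, vision, env
def grab(n,save=None):
    p=vision.grab_frame(n)
    if save: cv2.imwrite('pics/'+save,p['frame'][:,:,::-1])
    return p
def ray(p,uv):
    T=np.array(p['T']); d=np.array([(uv[0]-p['cx'])/p['fx'],-(uv[1]-p['cy'])/p['fy'],-1.])
    return T[:3,3],T[:3,:3]@d
def atz(p,uv,z):
    o,d=ray(p,uv); return o+d*(z-o[2])/d[2]
def proj(p,X):
    T=np.array(p['T']); c=T[:3,:3].T@(np.array(X)-T[:3,3]); return np.array([p['cx']+p['fx']*c[0]/-c[2],p['cy']-p['fy']*c[1]/-c[2]])
def tri(p,a,q,b):
    A=np.zeros((3,3));B=np.zeros(3)
    for o,d in (ray(p,a),ray(q,b)):
        d=d/np.linalg.norm(d);M=np.eye(3)-np.outer(d,d);A+=M;B+=M@o
    return np.linalg.solve(A,B)
E
python3 - <<'E'
from h import *
np.set_printoptions(precision=4,suppress=True)
t=grab('top','top0.png');s=grab('side','side0.png')
print({k:v for k,v in t.items() if k!='frame'}); print(s['T'],s['fx'])
for n in ['jig','flush_centre','punch_tip','pedal_pad','plate_5','plate_1','pedal','wrench','marker','tape_measure','screwdriver']:
    a=vision.landmark_of(t,n);b=vision.landmark_of(s,n)
    print(n,[(x['centre'],round(x['conf'],2)) for x in a[:5]],[(x['centre'],round(x['conf'],2)) for x in b[:5]])
    if a and b: print('   tri',tri(t,a[0]['centre'],s,b[0]['centre']))
print(sensors.read_state())
cv2.imwrite('pics/both0.png',cv2.resize(np.hstack([t['frame'],s['frame']])[:,:,::-1],(800,300)))
E
```

```text
pics
{'fx': 569.1580532954677, 'fy': 569.1580532954677, 'cx': 325.0138520660979, 'cy': 239.12100588398573, 'T': array([[ 0.022 ,  0.9962, -0.0843,  0.4009],
       [-0.9998,  0.0219, -0.0027, -0.0271],
       [-0.0008,  0.0843,  0.9964,  1.5384],
       [ 0.    ,  0.    ,  0.    ,  1.    ]]), 'shot': 1}
[[ 0.9905  0.0911 -0.1033  0.4619]
 [-0.1372  0.5869 -0.7979 -0.7847]
 [-0.0121  0.8045  0.5938  0.6489]
 [ 0.      0.      0.      1.    ]] 462.9491816866674
jig [([317.6, 248.5], 0.75), ([321.2, 253.7], 0.7)] [([283.1, 258.0], 0.74), ([284.0, 265.1], 0.7)]
   tri [ 0.5017 -0.0038  0.0195]
flush_centre [([317.1, 246.5], 0.71)] [([290.3, 258.2], 0.62)]
   tri [ 0.5123 -0.0023  0.0154]
punch_tip [] [([284.7, 261.1], 0.49)]
pedal_pad [([267.8, 247.9], 0.93), ([320.6, 253.4], 0.7)] [([274.0, 218.2], 0.71)]
   tri [0.4958 0.1276 0.0367]
plate_5 [] [([282.7, 259.2], 0.66), ([280.2, 265.3], 0.62), ([287.9, 260.6], 0.6), ([282.6, 257.2], 0.55), ([279.7, 260.5], 0.45)]
plate_1 [] [([282.7, 259.2], 0.66), ([280.2, 265.3], 0.62), ([287.9, 260.6], 0.6), ([282.6, 257.2], 0.55), ([279.7, 260.5], 0.45)]Traceback (most recent call last):
  File "<stdin>", line 6, in <module>
ValueError: it knows: flush_centre, jig, marker, pedal_pad, plate, punch_tip, screwdriver, tape_measure, wrench
```

```bash
python3 - <<'E'
from h import *
np.set_printoptions(precision=4,suppress=True)
t=cv2.imread('pics/top0.png');s=cv2.imread('pics/side0.png')
a=cv2.resize(t[120:360,190:510],(400,300),interpolation=cv2.INTER_CUBIC)
top=np.hstack([cv2.resize(t,(400,300)),cv2.resize(s,(400,300))])
bot=np.hstack([cv2.resize(t[200:290,245:365],(400,300),interpolation=cv2.INTER_CUBIC),cv2.resize(s[185:305,210:370],(400,300),interpolation=cv2.INTER_CUBIC)])
cv2.imwrite('pics/m0.png',np.vstack([top,bot]))
print(sensors.read_state())
E
```

```text
{'clock': 0.7, 'joint_pos': array([-1.29  ,  0.2129, -0.0344,  1.3235,  0.    ,  1.5709]), 'qvel': array([-0.0004,  0.0005, -0.0009,  0.0016,  0.0021,  0.0012]), 'joint_torque': array([ -0.0031, -68.5825,  48.7283,   0.0006,  -0.0002,  -0.    ]), 'tcp_pos': array([ 0.1386, -0.4804,  0.2313]), 'orientation': array([0.    , 0.9902, 0.1399, 0.    ]), 'wrist_force': array([ 0.7739, -0.6571,  0.5177]), 'torque': array([ 0.0172,  0.0162, -0.0111]), 'grip_width': 0.08575009700521084}
```

View pics/m0.png

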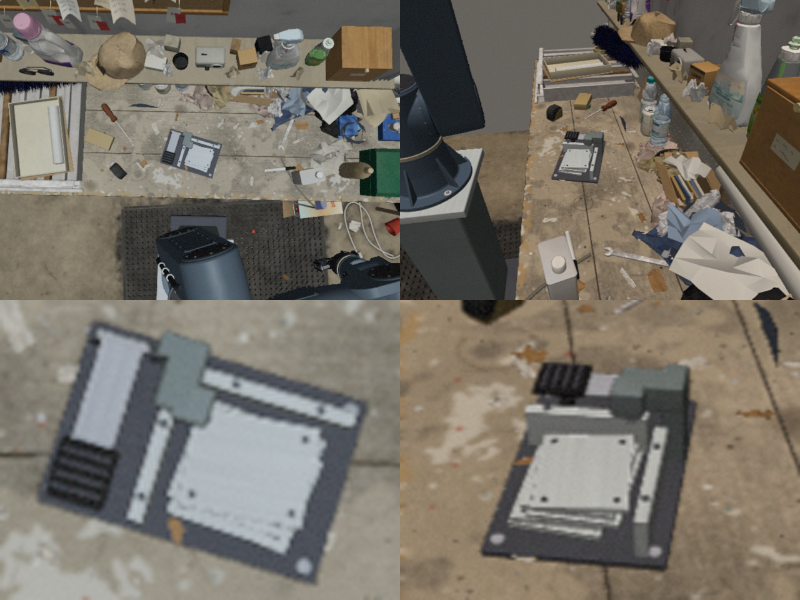

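The overview shows the jig at about (318,248) in the top image, with the jig yawed roughly -16°. The punch head is at the far left and the pedal pad at the near left. The plates are fanned out towards the front right. Next I fit the jig pose from the base corners and move closer with the wrist camera.

```bash
cat >> h.py <<'E'
def fit(obj,img):
    """2D rigid fit: jig xy -> world xy; returns yaw, t, residuals(mm)"""
    obj=np.array(obj)[:,:2];img=np.array(img)[:,:2];a=obj-obj.mean(0);b=img-img.mean(0)
    y=np.arctan2((a[:,0]*b[:,1]-a[:,1]*b[:,0]).sum(),(a*b).sum());R=np.array([[np.cos(y),-np.sin(y)],[np.sin(y),np.cos(y)]])
    t=img.mean(0)-R@obj.mean(0);return y,t,1000*(img-obj@R.T-t)
E
python3 - <<'E'
from h import *
np.set_printoptions(precision=4,suppress=True)
t=grab('top');s=grab('side')
c=np.array([[93,322-300],[367,402-300],[317,583-300],[38,500-300]])/3.3333+[245,200]
o=[(.078,.15),(.078,-.086),(-.078,-.086),(-.078,.15)]
print('top',fit(o,[atz(t,u,.008) for u in c]))
y,tt,_=fit(o,[atz(t,u,.008) for u in c])
R=np.array([[np.cos(y),-np.sin(y)],[np.sin(y),np.cos(y)]])
w=lambda x,y_,z:np.r_[R@[x,y_]+tt,z]
print('side proj near-right corner',proj(s,w(-.078,-.086,.008)),'seen',np.array([486,555-300])/2.5+[210,185],'far-right',proj(s,w(.078,-.086,.008)),'seen',np.array([665,567-300])/2.5+[210-160,185])
for n in ['wrench','marker','tape_measure','screwdriver']:
    for p in (t,s): print(n,[(atz(p,x['centre'],0)[:2],round(x['conf'],2)) for x in vision.landmark_of(p,n)[:2]])
E
```

```text
top (np.float64(-0.2633643162778272), array([ 0.5039, -0.0032]), array([[-2.5581, -1.0512],
       [-1.6158,  2.816 ],
       [ 1.9052, -0.1751],
       [ 2.2687, -1.5897]]))
side proj near-right corner [240.5576 285.5658] seen [404.4 287. ] far-right [316.1818 291.4613] seen [316.  291.8]
wrench [(array([ 0.628 , -0.3877]), 0.5)]
wrench [(array([ 0.622 , -0.3974]), 0.74)]
marker [(array([ 0.4602, -0.3524]), 0.81)]
marker [(array([ 0.4558, -0.3579]), 0.58)]
tape_measure [(array([0.4392, 0.3465]), 0.57)]
tape_measure [(array([0.4301, 0.3551]), 0.57)]
screwdriver [(array([0.6394, 0.3457]), 0.6), (array([ 0.5087, -0.0093]), 0.53)]
screwdriver [(array([0.6413, 0.3607]), 0.73)]
```

```bash
python3 -m handwheel '[{"x":0.036,"z":-0.01},{"x":0.02,"y":-0.03},{"x":0.02,"y":-0.03},{"x":0.02,"y":-0.03},{"x":0.02,"y":-0.03}]' 20
```

```text
invalid input
```

```bash
python3 -m handwheel '[{"x":0.0285,"y":-0.0235,"z":-0.003,"ax":0,"ay":0,"az":0,"gripper":0},{"x":0.0285,"y":-0.0235,"z":-0.003,"ax":0,"ay":0,"az":0,"gripper":0},{"x":0.0285,"y":-0.0235,"z":-0.003,"ax":0,"ay":0,"az":0,"gripper":0},{"x":0.0285,"y":-0.0235,"z":-0.003,"ax":0,"ay":0,"az":0,"gripper":0},{"x":0.0285,"y":-0.0235,"z":-0.003,"ax":0,"ay":0,"az":0,"gripper":0}]'
```

```text
clock: 1.62
tcp_pos: [0.2434, -0.3265, 0.2465]
orientation: [0.0, 0.99, 0.14, 0.0]
wrist_force: [1.4, -0.9, 0.6]
grip_width: 0.0853
```

```bash
python3 -m handwheel '[{"x":0.0285,"y":-0.0235,"z":-0.003,"gripper":0},{"x":0.0285,"y":-0.0235,"z":-0.003,"gripper":0},{"x":0.0285,"y":-0.0235,"z":-0.003,"gripper":0},{"x":0.0285,"y":-0.0235,"z":-0.003,"gripper":0},{"x":0.0285,"y":-0.0235,"z":-0.003,"gripper":0}]'; python3 -m handwheel '[{"x":0.0285,"y":-0.0235,"z":-0.003,"gripper":130},{"x":0.0285,"y":-0.0235,"z":-0.003,"gripper":130},{"x":0.0285,"y":-0.0235,"z":-0.003,"gripper":130},{"x":0.0285,"y":-0.0235,"z":-0.003,"gripper":130},{"x":0.0285,"y":-0.0235,"z":-0.003,"gripper":130}]'; python3 -m handwheel '[{"az":0.11,"gripper":130},{"az":0.11,"gripper":130},{"az":0.11,"gripper":130},{"az":0.11,"gripper":130},{"az":0.105,"gripper":130}]';python3 -m handwheel '[{"x":0,"gripper":130}]'; python3 - <<'E'
from h import *
np.set_printoptions(precision=4,suppress=True)
w=grab('wrist','w1.png');print(w['T'],w['fx'])
E
```

```text
[[ 0.2753  0.909   0.3129  0.3234]
 [-0.9614  0.2609  0.0877 -0.3031]
 [-0.0019 -0.325   0.9457  0.3892]
 [ 0.      0.      0.      1.    ]] 355.67742313870605invalid input
invalid input
invalid input
invalid input
```

View pics/w1.png

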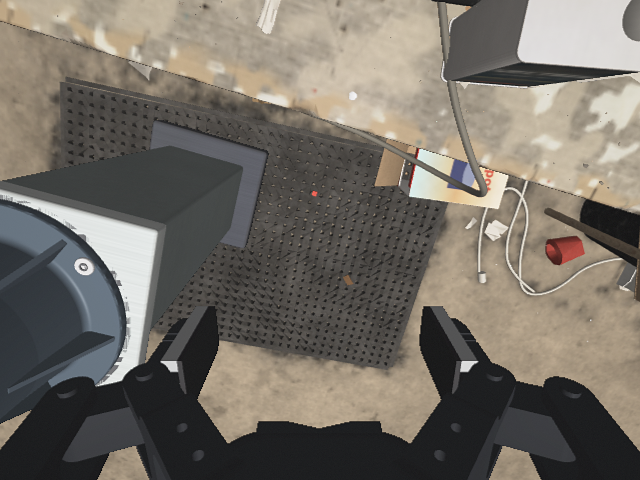

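The move rows needed all seven keys, so the arm has only made the first move. The picture shows the floor mat, the cart and the fingers. I'll continue with full rows.

```bash
python3 -m handwheel '[{"x":0.034,"y":-0.02,"z":-0.003,"ax":0,"ay":0,"az":0,"gripper":130},{"x":0.034,"y":-0.02,"z":-0.003,"ax":0,"ay":0,"az":0,"gripper":130},{"x":0.034,"y":-0.02,"z":-0.003,"ax":0,"ay":0,"az":0,"gripper":130},{"x":0.034,"y":-0.02,"z":-0.003,"ax":0,"ay":0,"az":0,"gripper":130},{"x":0.034,"y":-0.02,"z":-0.003,"ax":0,"ay":0,"az":0,"gripper":130}]'
python3 -m handwheel '[{"x":0.034,"y":-0.02,"z":-0.003,"ax":0,"ay":0,"az":0,"gripper":130},{"x":0.034,"y":-0.02,"z":-0.003,"ax":0,"ay":0,"az":0,"gripper":130},{"x":0.034,"y":-0.02,"z":-0.003,"ax":0,"ay":0,"az":0,"gripper":130},{"x":0.034,"y":-0.02,"z":-0.003,"ax":0,"ay":0,"az":0,"gripper":130},{"x":0.034,"y":-0.02,"z":-0.003,"ax":0,"ay":0,"az":0,"gripper":130}]'
python3 -m handwheel '[{"x":0,"y":0,"z":0,"ax":0,"ay":0,"az":0.11,"gripper":130},{"x":0,"y":0,"z":0,"ax":0,"ay":0,"az":0.11,"gripper":130},{"x":0,"y":0,"z":0,"ax":0,"ay":0,"az":0.11,"gripper":130},{"x":0,"y":0,"z":0,"ax":0,"ay":0,"az":0.11,"gripper":130},{"x":0,"y":0,"z":0,"ax":0,"ay":0,"az":0.105,"gripper":130}]'; python3 - <<'E'
from h import *
np.set_printoptions(precision=4,suppress=True)
w=grab('wrist','w2.png');print(w['T'],w['fx'])
E
```

```text
clock: 2.08
tcp_pos: [0.3795, -0.1832, 0.2617]
orientation: [0.0, 0.99, 0.14, 0.0]
wrist_force: [0.9, -1.6, 0.3]
grip_width: 0.0416
clock: 2.5
tcp_pos: [0.5153, -0.0398, 0.2765]
orientation: [0.0, 0.99, 0.14, 0.0]
wrist_force: [0.4, -2.0, 0.5]
grip_width: 0.0417
clock: 2.92
tcp_pos: [0.5067, -0.0871, 0.2762]
orientation: [-0.02, 0.995, -0.097, 0.001]
wrist_force: [1.7, -0.9, 1.0]
grip_width: 0.0415
[[-0.1937  0.9293  0.3143  0.5876]
 [-0.9802 -0.1697 -0.1024 -0.1086]
 [-0.0418 -0.3279  0.9438  0.4186]
 [ 0.      0.      0.      1.    ]] 355.67742313870605
```

View pics/w2.png

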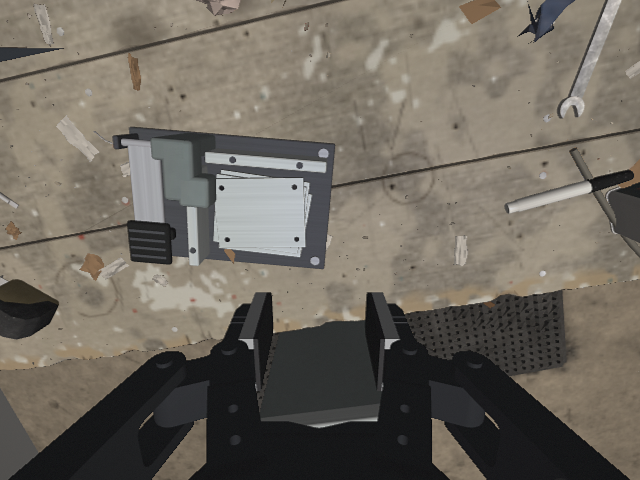

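The jig is clearly visible. The base spans pixels (131,128) to (335,145) at the rear and (323,268) at the front right. The punch head is at (185,170) and the stack at (262,212). The pose drifted during the turn, so I check the joints.

```bash
python3 -m handwheel '[{"x":0,"y":0,"z":0,"ax":0,"ay":0,"az":0,"gripper":130},{"x":0,"y":0,"z":0,"ax":0,"ay":0,"az":0,"gripper":130}]'; python3 - <<'E'
from h import *
np.set_printoptions(precision=4,suppress=True)
print(sensors.read_state())
from scipy.spatial.transform import Rotation as Ro
q=sensors.read_state()['orientation'];print(Ro.from_quat(np.r_[q[1:],q[0]]).as_matrix())
E
```

```text
clock: 3.13
tcp_pos: [0.5062, -0.0885, 0.2763]
orientation: [-0.02, 0.995, -0.098, 0.001]
wrist_force: [-0.1, -0.0, -0.0]
grip_width: 0.0419
{'clock': 3.1333, 'joint_pos': array([-0.1973,  0.2424,  0.1155,  1.4465,  0.0395,  3.1405]), 'qvel': array([ 0.027 , -0.0015,  0.0005, -0.0023, -0.0012,  0.0007]), 'joint_torque': array([ -2.2502, -71.3151,  48.7823,   0.0481,   0.1391,  -0.0023]), 'tcp_pos': array([ 0.5062, -0.0885,  0.2763]), 'orientation': array([-0.0198,  0.995 , -0.098 ,  0.0007]), 'wrist_force': array([-0.1141, -0.0031, -0.0008]), 'torque': array([-0.0442,  0.0132,  0.038 ]), 'grip_width': 0.04187965943530146}
[[ 0.9808 -0.195   0.0053]
 [-0.195  -0.98    0.0392]
 [-0.0024 -0.0395 -0.9992]]
```

Joint 6 is at its limit: yaw = q1 − q6 + π. I'll therefore push +y with tool x along jig +y (yaw 1.31), and +x with tool x along jig −x (yaw 2.88). Next I refine the jig pose from the wrist view.

```bash
python3 - <<'E'
from h import *
np.set_printoptions(precision=4,suppress=True)
w=grab('wrist');t=grab('top');s=grab('side')
def reg(p,n):
    r=vision.regions_of(p,n); return [(x['extent'],round(x['conf'],2)) for x in r[:3]]
c=[(131,128),(335,145),(323,268)]
o=[(.078,.15),(.078,-.086),(-.078,-.086)]
y,tt,e=fit(o,[atz(w,u,.008) for u in c]);print('jig',y,tt,e)
# plate holes/edges on top: corners of top plate in the picture
R=np.array([[np.cos(y),-np.sin(y)],[np.sin(y),np.cos(y)]])
inv=lambda P:R.T@(P[:2]-tt)*1000
for nm,u,z in [('top far-right',(306,178),.038),('top near-right',(304,248),.038),('top near-left',(214,247),.038),('spread right',(312,183),.026),('spread near',(302,256),.014),('fence rear right end',(326,166),.046),('pad centre',(150,242),.048)]:
    print(nm,inv(atz(w,u,z)))
for n in ['pedal_pad','flush_centre','jig']:
  for p,l in((w,'w'),(t,'t'),(s,'s')):
    z={'pedal_pad':.048,'flush_centre':.008,'jig':0}[n]
    print(n,l,[(inv(atz(p,x['centre'],z)),round(x['conf'],2)) for x in vision.landmark_of(p,n)[:2]])
E
```

```text
jig -0.27553303393604944 [ 0.5019 -0.0023] [[-2.3874 -2.9175]
 [-1.0463  1.5244]
 [ 3.4337  1.3931]]
top far-right [ 42.225  -56.6563]
top near-right [-38.4974 -59.6819]
top near-left [-47.05    44.7978]
spread right [ 35.0457 -62.9429]
spread near [-58.7233 -56.5805]
fence rear right end [ 57.9111 -77.083 ]
pad centre [-43.6482 114.703 ]
pedal_pad w [(array([-43.5904, 115.3861]), 0.78)]
pedal_pad t [(array([-41.0571, 115.4955]), 0.85), (array([  50.9438, -338.3535]), 0.21)]
pedal_pad s [(array([-47.9892, 114.7488]), 0.84)]
flush_centre w []
flush_centre t [(array([17.9766,  9.204 ]), 0.97)]
flush_centre s [(array([14.4325, 15.8129]), 0.77)]
jig w []
jig t [(array([13.9761,  2.157 ]), 0.64), (array([ 219.8516, -340.3525]), 0.32)]
jig s [(array([3.6614, 0.6057]), 0.73), (array([ 226.2193, -347.2347]), 0.21)]
```

```bash
for i in 1; do :; done; python3 -m handwheel '[{"x":0,"y":0,"z":0,"ax":0,"ay":0,"az":-0.12,"gripper":130},{"x":0,"y":0,"z":0,"ax":0,"ay":0,"az":-0.12,"gripper":130},{"x":0,"y":0,"z":0,"ax":0,"ay":0,"az":-0.12,"gripper":130},{"x":0,"y":0,"z":0,"ax":0,"ay":0,"az":-0.12,"gripper":130},{"x":0,"y":0,"z":0,"ax":0,"ay":0,"az":-0.12,"gripper":130}]'
python3 -m handwheel '[{"x":0,"y":0,"z":0,"ax":0,"ay":0,"az":-0.12,"gripper":130},{"x":0,"y":0,"z":0,"ax":0,"ay":0,"az":-0.12,"gripper":130},{"x":0,"y":0,"z":0,"ax":0,"ay":0,"az":-0.12,"gripper":130},{"x":0,"y":0,"z":0,"ax":0,"ay":0,"az":-0.12,"gripper":130},{"x":0,"y":0,"z":0,"ax":0,"ay":0,"az":-0.12,"gripper":130}]'; python3 -c "
from h import *
print(sensors.read_state())"
```

```text
clock: 4.15
tcp_pos: [0.5063, -0.0881, 0.2763]
orientation: [-0.019, 0.979, 0.204, 0.007]
wrist_force: [0.1, -0.8, 0.1]
grip_width: 0.042
clock: 4.57
tcp_pos: [0.5063, -0.0882, 0.2763]
orientation: [-0.016, 0.875, 0.484, 0.012]
wrist_force: [-0.0, -0.1, -0.7]
grip_width: 0.0418
{'clock': 4.5667, 'joint_pos': array([-0.19666886,  0.24223812,  0.11548466,  1.44644922,  0.03948013,
        1.93466627]), 'qvel': array([ 6.74406406e-04, -8.54011520e-04,  2.06431345e-03, -1.10573528e-03,
       -9.46743533e-05, -1.43057422e+00]), 'joint_torque': array([ 8.26249488e-04, -7.13659573e+01,  4.88126457e+01,  3.72134778e-02,
        1.97560815e-01,  3.82562488e+00]), 'tcp_pos': array([ 0.50625652, -0.08816721,  0.27634424]), 'orientation': array([-0.01585077,  0.87495253,  0.48380471,  0.01182451]), 'wrist_force': array([-0.00494843, -0.08537178, -0.67147161]), 'torque': array([-0.03142615,  0.0260802 ,  0.0024702 ]), 'grip_width': 0.04178053861017562}
```

```bash
cat >> h.py <<'E'
from scipy.spatial.transform import Rotation as Ro
JY,JT=-0.270,np.array([.503,-.003])
def J(x,y): 
    c,s=np.cos(JY),np.sin(JY); return np.array([c*x-s*y,s*x+c*y])/1000+JT   # jig mm -> world m
def Jinv(P):
    c,s=np.cos(JY),np.sin(JY); d=(np.array(P)[:2]-JT)*1000; return np.array([c*d[0]+s*d[1],-s*d[0]+c*d[1]])
def go(jx,jy,z,yaw):
    "turn (tool rotvec) then shift (in the turned tool axes)"
    st=sensors.read_state();q=st['orientation'];R=Ro.from_quat(np.r_[q[1:],q[0]])
    Rt=Ro.from_euler('z',yaw)*Ro.from_matrix(np.diag([1,-1,-1.]))
    d=np.r_[J(jx,jy),z]-st['tcp_pos']
    print('jig now',Jinv(st['tcp_pos']).round(1),'z',st['tcp_pos'][2].round(4),'F',st['wrist_force'].round(1),'w',round(st['grip_width'],4))
    print('turn',(R.inv()*Rt).as_rotvec().round(4),'then shift',Rt.inv().apply(d).round(4))
E
python3 -c "
from h import *
go(5,-85,.10,np.pi/2+JY)"
```

```text
jig now [ 25.9 -81.2] z 0.2763 F [-0.  -0.1 -0.7] w 0.0418
turn [-0.0109 -0.0382 -0.2905] then shift [-0.0038 -0.0209  0.1763]
```

```bash
python3 -m handwheel '[{"x":0,"y":0,"z":0,"ax":-0.0036,"ay":-0.0127,"az":-0.0968,"gripper":130},{"x":0,"y":0,"z":0,"ax":-0.0036,"ay":-0.0127,"az":-0.0968,"gripper":130},{"x":0,"y":0,"z":0,"ax":-0.0036,"ay":-0.0127,"az":-0.0968,"gripper":130},{"x":-0.002,"y":-0.010,"z":0.03,"ax":0,"ay":0,"az":0,"gripper":130},{"x":-0.002,"y":-0.011,"z":0.03,"ax":0,"ay":0,"az":0,"gripper":130}]'; python3 -c "
from h import *
go(5,-85,.10,np.pi/2+JY)
grab('wrist','w3.png')"
```

```text
clock: 4.98
tcp_pos: [0.486, -0.0863, 0.2164]
orientation: [0.001, 0.797, 0.604, 0.001]
wrist_force: [0.4, -0.3, -0.5]
grip_width: 0.0416
jig now [  5.8 -84.8] z 0.2164 F [ 0.4 -0.3 -0.5] w 0.0416
turn [ 0.0029 -0.0003 -0.0049] then shift [-0.0002 -0.0008  0.1164]
```

View pics/w3.png

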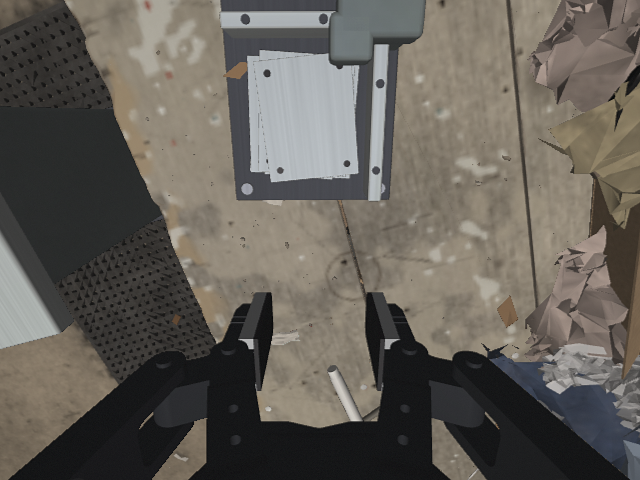

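```bash
python3 -c "
from h import *
w=grab('wrist')
for n,u,z in [('(-78,-86)',(237,200),.008),('(78,-86)',(390,199),.008),('(50,-78)',(370,200),.046),('(62,-78)',(382,200),.046),('lf outer (-70,72)',(222,11),.046),('lf inner (-70,60)',(222,27),.046),('top near right(-,-)',(273,182),.038),('top (+,-)',(358,174),.038)]: print(n,Jinv(atz(w,u,z)).round(1))
"
```

```text
(-78,-86) [-85.2 -81.8]
(78,-86) [ 65.7 -81.4]
(50,-78) [ 41.1 -73.4]
(62,-78) [ 51.6 -73.5]
lf outer (-70,72) [-75.2  71.6]
lf inner (-70,60) [-76.2  61. ]
top near right(-,-) [-44.4 -58.7]
top (+,-) [ 30.7 -51.9]
```

```bash
python3 - <<'E'
from h import *
np.set_printoptions(precision=4,suppress=True)
w=grab('wrist');t=grab('top');s=grab('side');st=sensors.read_state();q=st['orientation'];R=Ro.from_quat(np.r_[q[1:],q[0]])
print({k:v for k,v in w.items() if k not in('frame','T')}); 
print('cam in tool',R.inv().apply(np.array(w['T'])[:3,3]-st['tcp_pos']));print(R.inv().as_matrix()@np.array(w['T'])[:3,:3])
for d in [(.011,.0208,-.002),(.011,-.0208,-.002),(.0,0,0)]: print(d,proj(w,st['tcp_pos']+R.apply(d)))
for n in ['pedal_pad','punch_tip','flush_centre','wrench','marker']:
  for p,l in((w,'w'),(t,'t'),(s,'s')):
    z={'pedal_pad':.048,'punch_tip':.052,'flush_centre':.008}.get(n,0)
    print(n,l,[(Jinv(atz(p,x['centre'],z)).round(1),np.round(x['centre']),round(x['conf'],2)) for x in vision.landmark_of(p,n)[:2]])
print('TCP in top',proj(t,st['tcp_pos']),'side',proj(s,st['tcp_pos']))
# composite crops for jig in side and top
A=cv2.resize(t['frame'][195:295,245:375],None,fx=4,fy=4,interpolation=cv2.INTER_CUBIC)[:,:520]
B=cv2.resize(s['frame'][185:315,205:345],None,fx=4,fy=4,interpolation=cv2.INTER_CUBIC)
im=np.zeros((520,800,3),np.uint8);im[:400,:400]=A[:400,:400]
cv2.imwrite('pics/ts1.png',np.hstack([cv2.resize(A,(400,308)),np.zeros((308,0,3),np.uint8),cv2.resize(B,(332,308))])[:,:,::-1])
E
```

```text
{'fx': 355.67742313870605, 'fy': 355.67742313870605, 'cx': 318.694761468936, 'cy': 235.60005107937724, 'shot': 12}
cam in tool [ 0.0833 -0.0046 -0.1362]
[[-0.0012  0.9461  0.324 ]
 [ 0.9999 -0.0034  0.0136]
 [ 0.014   0.324  -0.946 ]]
(0.011, 0.0208, -0.002) [383.603  294.8242]
(0.011, -0.0208, -0.002) [285.1046 294.2684]
(0.0, 0, 0) [333.8097 314.7662]
pedal_pad w []
pedal_pad t [(array([-45. , 122.5]), array([268., 251.]), 0.88)]
pedal_pad s [(array([-53.5, 122.9]), array([271., 214.]), 0.6)]
punch_tip w []
punch_tip t []
punch_tip s []
flush_centre w []
flush_centre t [(array([7.6, 1.4]), array([318., 246.]), 0.56)]
flush_centre s [(array([14.1, 14.1]), array([292., 258.]), 0.74)]
wrench w []
wrench t [(array([ 217. , -341.1]), array([460., 209.]), 0.72)]
wrench s [(array([ 221.2, -345.9]), array([386., 418.]), 0.95), (array([ 34.1, 371.1]), array([320., 182.]), 0.33)]
marker w [(array([  44.4, -354.7]), array([358., 409.]), 0.63)]
marker t []
marker s [(array([  42.1, -354.8]), array([271., 411.]), 0.57)]
TCP in top [351.8495 250.9017] side [274.1976 199.9951]
```

```bash
python3 - <<'E'
from h import *
np.set_printoptions(precision=4,suppress=True)
for i in range(3):
    w=grab('wrist');st=sensors.read_state();q=st['orientation'];R=Ro.from_quat(np.r_[q[1:],q[0]])
    print(st['tcp_pos'],'cam in tool',R.inv().apply(np.array(w['T'])[:3,3]-st['tcp_pos']),(R.inv().as_matrix()@np.array(w['T'])[:3,:3])[:,0])
t=grab('top');s=grab('side');print(t['T'],s['T'])
t0=cv2.imread('pics/top0.png');s0=cv2.imread('pics/side0.png')
def sh(a,b): return cv2.phaseCorrelate(np.float32(cv2.cvtColor(a,6)),np.float32(cv2.cvtColor(b,6)))
t1=t['frame'][:,:,::-1].copy();s1=s['frame'][:,:,::-1].copy()
print('shift bench top',sh(t0[0:110],t1[0:110]),'jig',sh(t0[205:285,255:315].copy(),t1[205:285,255:315].copy()))
print('shift side',sh(s0[0:150,450:],s1[0:150,450:]))
cv2.imwrite('pics/cmp.png',np.vstack([np.hstack([cv2.resize(a[200:290,245:365],(400,300),interpolation=2) for a in (t0,t1)]),np.hstack([cv2.resize(a[185:305,210:370],(400,300),interpolation=2) for a in (s0,s1)])]))
E
```

```text
[ 0.4849 -0.0862  0.2163] cam in tool [ 0.0837 -0.0003 -0.1427] [-0.0013  1.      0.0022]
[ 0.4849 -0.0862  0.2163] cam in tool [ 0.0837 -0.0003 -0.1427] [-0.0013  1.      0.0022]
[ 0.4849 -0.0862  0.2163] cam in tool [ 0.0837 -0.0003 -0.1427] [-0.0013  1.      0.0022]
[[ 0.022   0.9962 -0.0843  0.4009]
 [-0.9998  0.0219 -0.0027 -0.0271]
 [-0.0008  0.0843  0.9964  1.5384]
 [ 0.      0.      0.      1.    ]] [[ 0.9905  0.0911 -0.1033  0.4619]
 [-0.1372  0.5869 -0.7979 -0.7847]
 [-0.0121  0.8045  0.5938  0.6489]
 [ 0.      0.      0.      1.    ]]
shift bench top ((0.011459647181197852, 0.011077880443828292), 0.9732797082265218) jig ((0.021708095780834213, 0.017945627894029315), 0.9914962295691172)
shift side ((0.018452013650673393, 0.018901021338749047), 0.9824966425365872)
```

View pics/cmp.png

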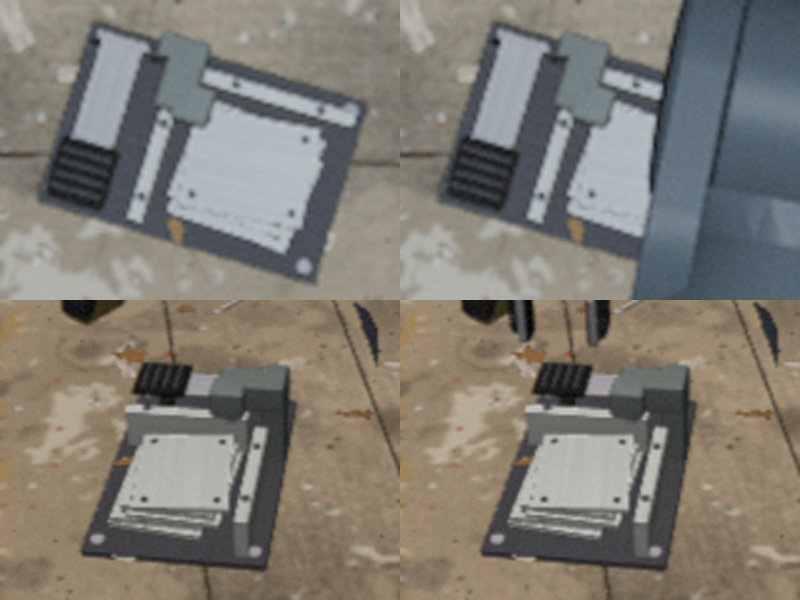

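Nothing has moved: the jig looks the same in the before and after crops from both cameras. The earlier mismatch came from a wrist picture taken while the arm was still settling. I'll shift my picks onto the settled frame and refit.

```bash
python3 - <<'E'
from h import *
np.set_printoptions(precision=4,suppress=True)
w=grab('wrist');w3=cv2.imread('pics/w3.png');w4=w['frame'][:,:,::-1].copy()
pts=np.float32([(237,200),(390,199),(370,200),(382,200),(222,27),(273,182),(358,174)])
n,stt,err=cv2.calcOpticalFlowPyrLK(cv2.cvtColor(w3,6),cv2.cvtColor(w4,6),pts.reshape(-1,1,2),None,winSize=(25,25))
n=n.reshape(-1,2);print(n-pts,stt.ravel())
zs=[.008,.008,.046,.046,.046,.038,.038]
P=[atz(w,u,z) for u,z in zip(n,zs)]
print(np.array([Jinv(p) for p in P]).round(1))
o=[(-.078,-.086),(.078,-.086),(.050,-.078),(.062,-.078),(-.070,.060)]
print(fit(o,P[:5]))
E
```

```text
[[ 1.6868 -0.4096]
 [ 1.7905 -0.2227]
 [ 1.7966 -0.0743]
 [ 1.7402 -0.0265]
 [ 1.8454 -0.3144]
 [ 1.8049 -0.2587]
 [ 1.8333 -0.3412]] [1 1 1 1 1 1 1]
[[-77.2 -82.2]
 [ 77.1 -82.4]
 [ 51.4 -74.5]
 [ 62.1 -74.7]
 [-68.9  63.5]
 [-36.1 -59. ]
 [ 40.8 -52.2]]
(np.float64(-0.2731466917563669), array([0.5046, 0.0003]), array([[ 0.381 , -0.1003],
       [-1.1879,  0.6361],
       [ 0.9367, -0.211 ],
       [-0.3059,  0.0518],
       [ 0.1762, -0.3767]]))
```

```bash
sed -i 's/^JY,JT=.*/JY,JT=-0.273,np.array([.5046,.0003])/' h.py; python3 -c "
from h import *
go(5,-88,.010,np.pi/2+JY)"
```

```text
jig now [  4.4 -88.7] z 0.2163 F [-0.7 -0.8 -0.2] w 0.0419
turn [-0.0005 -0.0001 -0.003 ] then shift [0.0007 0.0006 0.2063]
```

Already in place. Descending in steps, with a force check.

```bash
python3 -m handwheel '[{"x":0,"y":0,"z":0.038,"ax":0,"ay":0,"az":0,"gripper":130},{"x":0,"y":0,"z":0.038,"ax":0,"ay":0,"az":0,"gripper":130},{"x":0,"y":0,"z":0.038,"ax":0,"ay":0,"az":0,"gripper":130},{"x":0,"y":0,"z":0.036,"ax":0,"ay":0,"az":0,"gripper":130},{"x":0,"y":0,"z":0.02,"ax":0,"ay":0,"az":0,"gripper":130}]'; python3 -m handwheel '[{"x":0,"y":0,"z":0.016,"ax":0,"ay":0,"az":0,"gripper":130},{"x":0,"y":0,"z":0.01,"ax":0,"ay":0,"az":0,"gripper":130},{"x":0,"y":0,"z":0.006,"ax":0,"ay":0,"az":0,"gripper":130},{"x":0,"y":0,"z":0.004,"ax":0,"ay":0,"az":0,"gripper":130},{"x":0,"y":0,"z":0,"ax":0,"ay":0,"az":0,"gripper":130}]'; python3 -c "
from h import *
go(5,-51,.010,np.pi/2+JY)"
```

```text
clock: 6.7
tcp_pos: [0.4829, -0.0859, 0.0428]
orientation: [-0.001, 0.798, 0.603, -0.001]
wrist_force: [-1.2, 0.2, 0.0]
grip_width: 0.0419
clock: 7.12
tcp_pos: [0.485, -0.0862, 0.0103]
orientation: [-0.0, 0.798, 0.603, -0.0]
wrist_force: [0.1, 0.2, 0.5]
grip_width: 0.0419
jig now [  4.5 -88.6] z 0.0103 F [0.1 0.2 0.5] w 0.0419
turn [-0.0003 -0.0001 -0.0031] then shift [0.0376 0.0005 0.0003]
```

```bash
python3 -m handwheel '[{"x":0.005,"y":0,"z":0,"ax":0,"ay":0,"az":0,"gripper":130},{"x":0.005,"y":0,"z":0,"ax":0,"ay":0,"az":0,"gripper":130},{"x":0.005,"y":0,"z":0,"ax":0,"ay":0,"az":0,"gripper":130},{"x":0.005,"y":0,"z":0,"ax":0,"ay":0,"az":0,"gripper":130},{"x":0.005,"y":0,"z":0,"ax":0,"ay":0,"az":0,"gripper":130}]'; python3 -m handwheel '[{"x":0.003,"y":0,"z":0,"ax":0,"ay":0,"az":0,"gripper":130},{"x":0.002,"y":0,"z":0,"ax":0,"ay":0,"az":0,"gripper":130},{"x":0.001,"y":0,"z":0,"ax":0,"ay":0,"az":0,"gripper":130},{"x":0.001,"y":0,"z":0,"ax":0,"ay":0,"az":0,"gripper":130},{"x":0,"y":0,"z":0,"ax":0,"ay":0,"az":0,"gripper":130}]'; python3 -c "
from h import *
go(5,-51,.010,np.pi/2+JY)"
```

```text
clock: 7.53
tcp_pos: [0.4921, -0.0617, 0.0107]
orientation: [0.0, 0.798, 0.603, -0.0]
wrist_force: [0.8, -2.9, 2.1]
grip_width: 0.0419
clock: 7.95
tcp_pos: [0.4938, -0.0555, 0.0105]
orientation: [0.0, 0.798, 0.603, -0.0]
wrist_force: [-1.2, -4.0, 5.5]
grip_width: 0.0419
jig now [  4.6 -56.7] z 0.0105 F [-1.2 -4.   5.5] w 0.0419
turn [-0.      0.0003 -0.003 ] then shift [0.0057 0.0004 0.0005]
```

```bash
for k in 1; do python3 -m handwheel '[{"x":0.001,"y":0,"z":-0.0005,"ax":0,"ay":0,"az":0,"gripper":130},{"x":0.001,"y":0,"z":0,"ax":0,"ay":0,"az":0,"gripper":130},{"x":0.001,"y":0,"z":0,"ax":0,"ay":0,"az":0,"gripper":130},{"x":0,"y":0,"z":0,"ax":0,"ay":0,"az":0,"gripper":130}]'; done; python3 -m handwheel '[{"x":0.001,"y":0,"z":0,"ax":0,"ay":0,"az":0,"gripper":130},{"x":0,"y":0,"z":0,"ax":0,"ay":0,"az":0,"gripper":130}]'; python3 -m handwheel '[{"x":0.001,"y":0,"z":0,"ax":0,"ay":0,"az":0,"gripper":130},{"x":0,"y":0,"z":0,"ax":0,"ay":0,"az":0,"gripper":130}]'; python3 -c "
from h import *
go(5,-51,.010,np.pi/2+JY);grab('wrist','w5.png')"
```

```text
clock: 8.28
tcp_pos: [0.4944, -0.0528, 0.0108]
orientation: [0.0, 0.798, 0.603, -0.0]
wrist_force: [-2.2, -6.2, 2.4]
grip_width: 0.0419
clock: 8.45
tcp_pos: [0.4947, -0.0522, 0.0109]
orientation: [0.0, 0.798, 0.603, -0.001]
wrist_force: [-1.9, -8.6, 4.3]
grip_width: 0.0423
clock: 8.62
tcp_pos: [0.495, -0.0519, 0.0109]
orientation: [0.001, 0.798, 0.603, -0.001]
wrist_force: [-1.7, -14.1, 4.1]
grip_width: 0.0421
jig now [  4.8 -52.9] z 0.0109 F [ -1.7 -14.1   4.1] w 0.0421
turn [ 0.0004  0.003  -0.0037] then shift [0.0019 0.0002 0.0009]
```

View pics/w5.png

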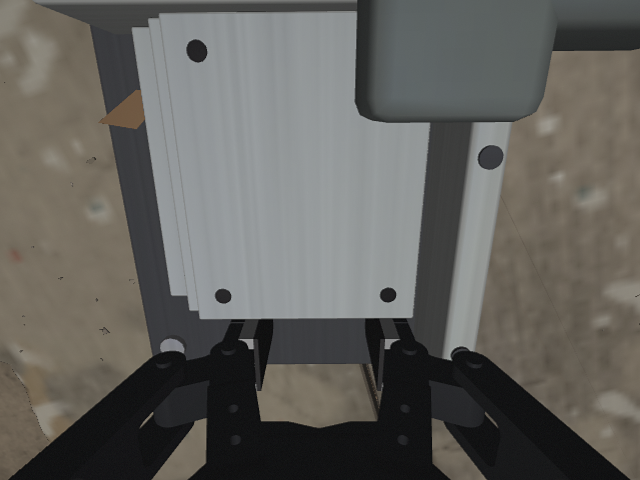

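The stack is pushed against the left fence: the contact force rose to 14 N and the right edges form one line at row ~318. Lower plates still fan to the front, at columns 135–200 on the left of the picture. Now I retract, rise, turn and push from the front.

```bash
python3 -m handwheel '[{"x":-0.005,"y":0,"z":0,"ax":0,"ay":0,"az":0,"gripper":130},{"x":-0.028,"y":0,"z":0,"ax":0,"ay":0,"az":0,"gripper":130},{"x":0,"y":0,"z":-0.035,"ax":0,"ay":0,"az":0,"gripper":130},{"x":0,"y":0,"z":-0.035,"ax":0,"ay":0,"az":0,"gripper":130},{"x":0,"y":0,"z":-0.03,"ax":0,"ay":0,"az":-0.12,"gripper":130}]'
python3 -m handwheel '[{"x":0,"y":0,"z":0,"ax":0,"ay":0,"az":-0.121,"gripper":130},{"x":0,"y":0,"z":0,"ax":0,"ay":0,"az":-0.121,"gripper":130},{"x":0,"y":0,"z":0,"ax":0,"ay":0,"az":-0.121,"gripper":130},{"x":0,"y":0,"z":0,"ax":0,"ay":0,"az":-0.121,"gripper":130},{"x":0,"y":0,"z":0,"ax":0,"ay":0,"az":-0.121,"gripper":130}]'
python3 -m handwheel '[{"x":0,"y":0,"z":0,"ax":0,"ay":0,"az":-0.121,"gripper":130},{"x":0,"y":0,"z":0,"ax":0,"ay":0,"az":-0.121,"gripper":130},{"x":0,"y":0,"z":0,"ax":0,"ay":0,"az":-0.121,"gripper":130},{"x":0,"y":0,"z":0,"ax":0,"ay":0,"az":-0.121,"gripper":130},{"x":0,"y":0,"z":0,"ax":0,"ay":0,"az":-0.121,"gripper":130}]'
python3 -m handwheel '[{"x":0,"y":0,"z":0,"ax":0,"ay":0,"az":-0.121,"gripper":130},{"x":0,"y":0,"z":0,"ax":0,"ay":0,"az":-0.121,"gripper":130},{"x":0,"y":0,"z":0,"ax":0,"ay":0,"az":0,"gripper":130},{"x":0,"y":0,"z":0,"ax":0,"ay":0,"az":0,"gripper":130}]'
python3 -c "
from h import *
go(-88,12,.0105,np.pi+JY);print(sensors.read_state()['joint_pos'])"
```

```text
clock: 9.08
tcp_pos: [0.4856, -0.0824, 0.1124]
orientation: [-0.001, 0.761, 0.649, 0.0]
wrist_force: [1.6, -0.7, 0.1]
grip_width: 0.0417
clock: 9.5
tcp_pos: [0.4859, -0.082, 0.1107]
orientation: [-0.001, 0.529, 0.848, 0.0]
wrist_force: [-0.1, -0.8, 0.2]
grip_width: 0.0419
clock: 9.92
tcp_pos: [0.4859, -0.082, 0.1106]
orientation: [-0.0, 0.253, 0.968, 0.0]
wrist_force: [-0.4, 0.8, -0.1]
grip_width: 0.0421
clock: 10.25
tcp_pos: [0.4859, -0.0821, 0.1107]
orientation: [-0.0, 0.139, 0.99, 0.0]
wrist_force: [0.4, 1.0, 0.0]
grip_width: 0.0419
jig now [  4.2 -84.4] z 0.1107 F [0.4 1.  0. ] w 0.0419
turn [ 0.0006 -0.0008 -0.0056] then shift [0.0922 0.0964 0.1002]
[-1.67905267e-01  2.55663179e-01 -2.91161150e-01  1.02475655e+00
  6.45306845e-04  1.10678193e-01]
```

```bash
python3 -m handwheel '[{"x":0.03,"y":0,"z":0,"ax":0,"ay":0,"az":-0.0056,"gripper":130},{"x":0.031,"y":0.024,"z":0,"ax":0,"ay":0,"az":0,"gripper":130},{"x":0.031,"y":0.024,"z":0,"ax":0,"ay":0,"az":0,"gripper":130},{"x":0,"y":0.024,"z":0,"ax":0,"ay":0,"az":0,"gripper":130},{"x":0,"y":0.024,"z":0.02,"ax":0,"ay":0,"az":0,"gripper":130}]'
python3 -m handwheel '[{"x":0,"y":0,"z":0.03,"ax":0,"ay":0,"az":0,"gripper":130},{"x":0,"y":0,"z":0.03,"ax":0,"ay":0,"az":0,"gripper":130},{"x":0,"y":0,"z":0.014,"ax":0,"ay":0,"az":0,"gripper":130},{"x":0,"y":0,"z":0.006,"ax":0,"ay":0,"az":0,"gripper":130},{"x":0,"y":0,"z":0,"ax":0,"ay":0,"az":0,"gripper":130}]'
python3 -c "
from h import *
go(-41,12,.0105,np.pi+JY)"
```

```text
clock: 10.67
tcp_pos: [0.4236, 0.0362, 0.0934]
orientation: [0.002, 0.137, 0.991, 0.001]
wrist_force: [1.9, 0.1, 0.3]
grip_width: 0.0418
clock: 11.08
tcp_pos: [0.4219, 0.0348, 0.01]
orientation: [-0.001, 0.136, 0.991, -0.0]
wrist_force: [-0.0, 0.5, -0.0]
grip_width: 0.0416
jig now [-88.9  11. ] z 0.01 F [-0.   0.5 -0. ] w 0.0416
turn [-0.0005 -0.0025  0.0009] then shift [-0.0479  0.001  -0.0005]
```

```bash
python3 -m handwheel '[{"x":-0.006,"y":0,"z":-0.0005,"ax":0,"ay":0,"az":0,"gripper":130},{"x":-0.006,"y":0,"z":0,"ax":0,"ay":0,"az":0,"gripper":130},{"x":-0.006,"y":0,"z":0,"ax":0,"ay":0,"az":0,"gripper":130},{"x":-0.005,"y":0,"z":0,"ax":0,"ay":0,"az":0,"gripper":130},{"x":-0.005,"y":0,"z":0,"ax":0,"ay":0,"az":0,"gripper":130}]'
python3 -m handwheel '[{"x":-0.004,"y":0,"z":0,"ax":0,"ay":0,"az":0,"gripper":130},{"x":-0.004,"y":0,"z":0,"ax":0,"ay":0,"az":0,"gripper":130},{"x":-0.003,"y":0,"z":0,"ax":0,"ay":0,"az":0,"gripper":130},{"x":-0.002,"y":0,"z":0,"ax":0,"ay":0,"az":0,"gripper":130},{"x":0,"y":0,"z":0,"ax":0,"ay":0,"az":0,"gripper":130}]'
python3 -m handwheel '[{"x":-0.001,"y":0,"z":0,"ax":0,"ay":0,"az":0,"gripper":130},{"x":-0.001,"y":0,"z":0,"ax":0,"ay":0,"az":0,"gripper":130},{"x":0,"y":0,"z":0,"ax":0,"ay":0,"az":0,"gripper":130}]'
python3 -c "
from h import *
go(-41,12,.0105,np.pi+JY)"
```

```text
clock: 11.5
tcp_pos: [0.4507, 0.0271, 0.0119]
orientation: [0.0, 0.135, 0.991, 0.0]
wrist_force: [-4.3, 0.6, 10.2]
grip_width: 0.0421
clock: 11.92
tcp_pos: [0.4631, 0.0237, 0.0119]
orientation: [0.0, 0.134, 0.991, 0.0]
wrist_force: [-3.0, 0.4, 8.6]
grip_width: 0.0416
clock: 12.17
tcp_pos: [0.4647, 0.0233, 0.0119]
orientation: [-0.0, 0.134, 0.991, 0.0]
wrist_force: [-5.2, 1.8, 10.3]
grip_width: 0.0422
jig now [-44.6  11.4] z 0.0119 F [-5.2  1.8 10.3] w 0.0422
turn [ 0.0003 -0.0004  0.0034] then shift [-0.0036  0.0006  0.0014]
```

```bash
python3 -m handwheel '[{"x":0,"y":0,"z":-0.0012,"ax":0,"ay":0,"az":0,"gripper":130},{"x":-0.001,"y":0,"z":0,"ax":0,"ay":0,"az":0,"gripper":130},{"x":0,"y":0,"z":0,"ax":0,"ay":0,"az":0,"gripper":130}]'
python3 -m handwheel '[{"x":-0.001,"y":0,"z":0,"ax":0,"ay":0,"az":0,"gripper":130},{"x":0,"y":0,"z":0,"ax":0,"ay":0,"az":0,"gripper":130}]'
python3 -m handwheel '[{"x":-0.001,"y":0,"z":0,"ax":0,"ay":0,"az":0,"gripper":130},{"x":0,"y":0,"z":0,"ax":0,"ay":0,"az":0,"gripper":130}]'
python3 -c "
from h import *
go(-41,12,.0105,np.pi+JY)"
```

```text
clock: 12.42
tcp_pos: [0.4654, 0.0231, 0.0126]
orientation: [-0.0, 0.134, 0.991, 0.0]
wrist_force: [-2.6, -0.3, 2.1]
grip_width: 0.0422
clock: 12.58
tcp_pos: [0.4661, 0.0228, 0.0125]
orientation: [-0.0, 0.134, 0.991, 0.0]
wrist_force: [-3.4, 0.8, 1.1]
grip_width: 0.0419
clock: 12.75
tcp_pos: [0.4672, 0.0225, 0.0125]
orientation: [-0.0, 0.134, 0.991, 0.0]
wrist_force: [-3.0, 1.8, 0.5]
grip_width: 0.0418
jig now [-42.   11.3] z 0.0125 F [-3.   1.8  0.5] w 0.0418
turn [-0.     -0.0007  0.0037] then shift [-0.001   0.0007  0.002 ]
```

```bash
python3 -m handwheel '[{"x":-0.001,"y":0,"z":0,"ax":0,"ay":0,"az":0,"gripper":130},{"x":0,"y":0,"z":0,"ax":0,"ay":0,"az":0,"gripper":130}]'
python3 -m handwheel '[{"x":-0.001,"y":0,"z":0,"ax":0,"ay":0,"az":0,"gripper":130},{"x":0,"y":0,"z":0,"ax":0,"ay":0,"az":0,"gripper":130}]'
python3 -m handwheel '[{"x":-0.001,"y":0,"z":0,"ax":0,"ay":0,"az":0,"gripper":130},{"x":0,"y":0,"z":0,"ax":0,"ay":0,"az":0,"gripper":130}]'
python3 -c "
from h import *
go(-41,12,.0105,np.pi+JY)"
```

```text
clock: 12.92
tcp_pos: [0.4678, 0.0224, 0.0124]
orientation: [-0.001, 0.134, 0.991, 0.0]
wrist_force: [-5.0, 1.8, 1.8]
grip_width: 0.0417
clock: 13.08
tcp_pos: [0.4678, 0.0223, 0.0122]
orientation: [-0.002, 0.134, 0.991, 0.0]
wrist_force: [-11.9, 4.8, 7.9]
grip_width: 0.0416
clock: 13.25
tcp_pos: [0.4678, 0.0223, 0.0122]
orientation: [-0.002, 0.134, 0.991, 0.0]
wrist_force: [-17.2, 6.7, 14.9]
grip_width: 0.0418
jig now [-41.4  11.2] z 0.0122 F [-17.2   6.7  14.9] w 0.0418
turn [ 0.0001 -0.0047  0.004 ] then shift [-0.0004  0.0008  0.0017]
```

The stack stopped dead against the rear fence at 18 N, with TCP at jig x −41.4. Now I go back for a second tap towards the left fence.

```bash
python3 -m handwheel '[{"x":0.005,"y":0,"z":0,"ax":0,"ay":0,"az":0,"gripper":130},{"x":0.03,"y":0,"z":0,"ax":0,"ay":0,"az":0,"gripper":130},{"x":0.006,"y":0,"z":-0.035,"ax":0,"ay":0,"az":0,"gripper":130},{"x":0,"y":-0.01,"z":-0.035,"ax":0,"ay":0,"az":0,"gripper":130},{"x":0,"y":-0.03,"z":-0.03,"ax":0,"ay":0,"az":0,"gripper":130}]'
python3 -m handwheel '[{"x":0,"y":-0.03,"z":0,"ax":0,"ay":0,"az":0,"gripper":130},{"x":-0.03,"y":-0.03,"z":0,"ax":0,"ay":0,"az":0,"gripper":130},{"x":-0.03,"y":0,"z":0,"ax":0,"ay":0,"az":0,"gripper":130},{"x":-0.03,"y":0,"z":0,"ax":0,"ay":0,"az":0,"gripper":130},{"x":0,"y":0,"z":0,"ax":0,"ay":0,"az":0.12,"gripper":130}]'
python3 -m handwheel '[{"x":0,"y":0,"z":0,"ax":0,"ay":0,"az":0.121,"gripper":130},{"x":0,"y":0,"z":0,"ax":0,"ay":0,"az":0.121,"gripper":130},{"x":0,"y":0,"z":0,"ax":0,"ay":0,"az":0.121,"gripper":130},{"x":0,"y":0,"z":0,"ax":0,"ay":0,"az":0.121,"gripper":130},{"x":0,"y":0,"z":0,"ax":0,"ay":0,"az":0.121,"gripper":130}]'
python3 -m handwheel '[{"x":0,"y":0,"z":0,"ax":0,"ay":0,"az":0.121,"gripper":130},{"x":0,"y":0,"z":0,"ax":0,"ay":0,"az":0.121,"gripper":130},{"x":0,"y":0,"z":0,"ax":0,"ay":0,"az":0.121,"gripper":130},{"x":0,"y":0,"z":0,"ax":0,"ay":0,"az":0.121,"gripper":130},{"x":0,"y":0,"z":0,"ax":0,"ay":0,"az":0.121,"gripper":130}]'
python3 -m handwheel '[{"x":0,"y":0,"z":0,"ax":0,"ay":0,"az":0.121,"gripper":130},{"x":0,"y":0,"z":0,"ax":0,"ay":0,"az":0.121,"gripper":130},{"x":0,"y":0,"z":0,"ax":0,"ay":0,"az":0,"gripper":130},{"x":0,"y":0,"z":0,"ax":0,"ay":0,"az":0,"gripper":130}]'
python3 -c "
from h import *
go(5,-75,.0125,np.pi/2+JY)"
```

```text
clock: 13.67
tcp_pos: [0.4206, -0.004, 0.114]
orientation: [0.001, 0.133, 0.991, 0.0]
wrist_force: [2.6, -0.5, -0.4]
grip_width: 0.0417
clock: 14.08
tcp_pos: [0.4952, -0.0886, 0.1121]
orientation: [0.002, 0.193, 0.981, -0.0]
wrist_force: [-1.8, -0.6, 0.1]
grip_width: 0.042
clock: 14.5
tcp_pos: [0.4911, -0.0868, 0.1121]
orientation: [0.0, 0.48, 0.878, 0.0]
wrist_force: [-0.0, 0.2, -0.1]
grip_width: 0.0419
clock: 14.92
tcp_pos: [0.4911, -0.0867, 0.1122]
orientation: [0.0, 0.719, 0.695, 0.0]
wrist_force: [-0.4, -0.9, -0.7]
grip_width: 0.0417
clock: 15.25
tcp_pos: [0.4909, -0.0866, 0.1121]
orientation: [0.0, 0.795, 0.607, 0.0]
wrist_force: [-0.2, 0.1, 0.0]
grip_width: 0.0421
jig now [ 10.3 -87.4] z 0.1121 F [-0.2  0.1  0. ] w 0.0421
turn [0.0004 0.     0.0064] then shift [ 0.0124 -0.0053  0.0996]
```

```bash
python3 -m handwheel '[{"x":0.012,"y":-0.005,"z":0.03,"ax":0,"ay":0,"az":0.006,"gripper":130},{"x":0,"y":0,"z":0.03,"ax":0,"ay":0,"az":0,"gripper":130},{"x":0,"y":0,"z":0.025,"ax":0,"ay":0,"az":0,"gripper":130},{"x":0,"y":0,"z":0.0145,"ax":0,"ay":0,"az":0,"gripper":130},{"x":0,"y":0,"z":0,"ax":0,"ay":0,"az":0,"gripper":130}]'
python3 -m handwheel '[{"x":0.006,"y":0,"z":0,"ax":0,"ay":0,"az":0,"gripper":130},{"x":0.006,"y":0,"z":0,"ax":0,"ay":0,"az":0,"gripper":130},{"x":0.005,"y":0,"z":0,"ax":0,"ay":0,"az":0,"gripper":130},{"x":0.003,"y":0,"z":0,"ax":0,"ay":0,"az":0,"gripper":130},{"x":0,"y":0,"z":0,"ax":0,"ay":0,"az":0,"gripper":130}]'
python3 -m handwheel '[{"x":0.001,"y":0,"z":0,"ax":0,"ay":0,"az":0,"gripper":130},{"x":0.001,"y":0,"z":0,"ax":0,"ay":0,"az":0,"gripper":130},{"x":0,"y":0,"z":0,"ax":0,"ay":0,"az":0,"gripper":130}]'
python3 -c "
from h import *
go(5,-51,.0125,np.pi/2+JY)"
```

```text
clock: 15.67
tcp_pos: [0.4869, -0.0733, 0.0098]
orientation: [-0.002, 0.796, 0.605, -0.002]
wrist_force: [0.0, 0.2, -1.0]
grip_width: 0.0417
clock: 16.08
tcp_pos: [0.4951, -0.0536, 0.0133]
orientation: [0.0, 0.797, 0.603, 0.0]
wrist_force: [0.2, 0.0, -0.3]
grip_width: 0.0418
clock: 16.33
tcp_pos: [0.4949, -0.0524, 0.0126]
orientation: [-0.0, 0.798, 0.603, -0.0]
wrist_force: [-0.5, 0.4, 1.0]
grip_width: 0.0419
jig now [  4.9 -53.3] z 0.0126 F [-0.5  0.4  1. ] w 0.0419
turn [-0.0002 -0.0001 -0.0034] then shift [0.0023 0.0001 0.0001]
```

```bash
python3 -m handwheel '[{"x":0.001,"y":0,"z":0,"ax":0,"ay":0,"az":0,"gripper":130},{"x":0,"y":0,"z":0,"ax":0,"ay":0,"az":0,"gripper":130}]'
python3 -m handwheel '[{"x":0.001,"y":0,"z":0,"ax":0,"ay":0,"az":0,"gripper":130},{"x":0,"y":0,"z":0,"ax":0,"ay":0,"az":0,"gripper":130}]'
python3 -m handwheel '[{"x":0.001,"y":0,"z":0,"ax":0,"ay":0,"az":0,"gripper":130},{"x":0,"y":0,"z":0,"ax":0,"ay":0,"az":0,"gripper":130}]'
python3 -m handwheel '[{"x":0.001,"y":0,"z":0,"ax":0,"ay":0,"az":0,"gripper":130},{"x":0,"y":0,"z":0,"ax":0,"ay":0,"az":0,"gripper":130}]'
python3 -c "
from h import *
go(5,-51,.0125,np.pi/2+JY);grab('wrist','w6.png');a=cv2.imread('pics/w6.png');cv2.imwrite('pics/c6.png',cv2.resize(a[0:340,90:530],(776,600),interpolation=2))"
```

```text
clock: 16.5
tcp_pos: [0.495, -0.0518, 0.0125]
orientation: [-0.0, 0.798, 0.603, -0.0]
wrist_force: [-1.4, -3.8, 1.7]
grip_width: 0.0418
clock: 16.67
tcp_pos: [0.495, -0.0517, 0.0125]
orientation: [0.001, 0.798, 0.603, -0.001]
wrist_force: [-3.1, -12.0, 3.4]
grip_width: 0.0419
clock: 16.83
tcp_pos: [0.495, -0.0516, 0.0125]
orientation: [0.001, 0.798, 0.602, -0.002]
wrist_force: [-6.5, -19.4, 5.2]
grip_width: 0.0416
clock: 17.0
tcp_pos: [0.495, -0.0516, 0.0125]
orientation: [0.002, 0.798, 0.602, -0.003]
wrist_force: [-7.9, -27.2, 6.6]
grip_width: 0.0419
jig now [  4.7 -52.5] z 0.0125 F [ -7.9 -27.2   6.6] w 0.0419
turn [-0.0004  0.0067 -0.005 ] then shift [ 0.0015  0.0003 -0.    ]
```

View pics/c6.png

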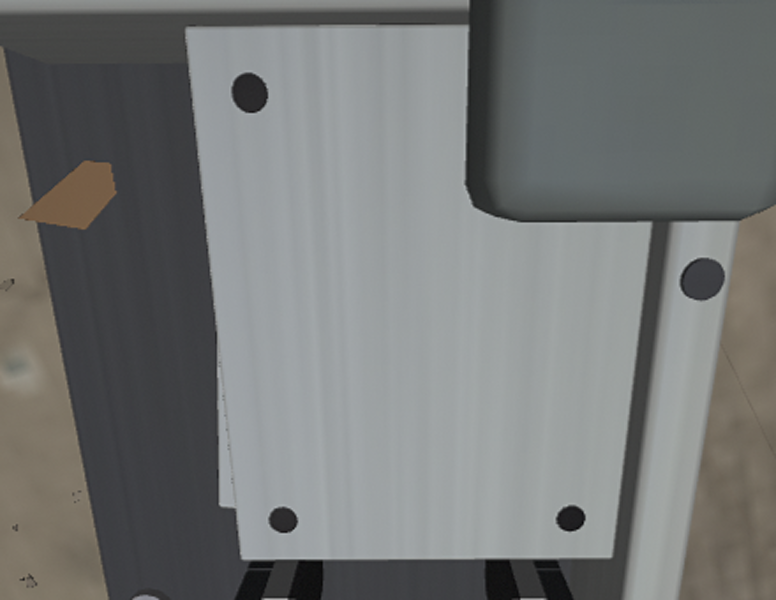

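All plates look flush with the left fence: one clean edge at crop row 558, force 27 N. But one lower plate pokes out at the front right (crop (220,340)–(220,505)). My guess is that the fingertips rode over plate 1, so I check which plate it is.

```bash
python3 -c "
from h import *
w=grab('wrist')
for u in [(220,505),(235,505),(219,340),(240,558),(613,558)]:
    px=np.array(u)/1.7636+[90,0]
    print(u,[Jinv(atz(w,px,z)).round(1) for z in (.014,.020,.026,.032,.038)])
"
```

```text
(220, 505) [array([-41.8, -40.4]), array([-39.8, -37.3]), array([-37.8, -34.2]), array([-35.8, -31.1]), array([-33.8, -28. ])]
(235, 505) [array([-38. , -40.4]), array([-36.2, -37.3]), array([-34.4, -34.2]), array([-32.5, -31.1]), array([-30.7, -28. ])]
(219, 340) [array([-37.7,   1.6]), array([-35.9,   2.9]), array([-34.1,   4.2]), array([-32.3,   5.5]), array([-30.5,   6.8])]
(240, 558) [array([-38.2, -55.6]), array([-36.4, -51.9]), array([-34.5, -48.2]), array([-32.7, -44.4]), array([-30.8, -40.7])]
(613, 558) [array([ 58. , -56.1]), array([ 55.7, -52.3]), array([ 53.5, -48.6]), array([ 51.2, -44.8]), array([ 48.9, -41. ])]
```

It is plate 1: read at z = 14 mm, its corner lies at jig (−41.8, −40.4). The half-open tips stand about 2 mm behind the TCP and rode up on it. I'll repeat the front push about 4.5 mm lower.

```bash
python3 -m handwheel '[{"x":-0.005,"y":0,"z":0,"ax":0,"ay":0,"az":0,"gripper":130},{"x":-0.028,"y":0,"z":0,"ax":0,"ay":0,"az":0,"gripper":130},{"x":0,"y":0,"z":-0.035,"ax":0,"ay":0,"az":0,"gripper":130},{"x":0,"y":0,"z":-0.035,"ax":0,"ay":0,"az":0,"gripper":130},{"x":0,"y":0,"z":-0.03,"ax":0,"ay":0,"az":-0.12,"gripper":130}]'
python3 -m handwheel '[{"x":0,"y":0,"z":0,"ax":0,"ay":0,"az":-0.121,"gripper":130},{"x":0,"y":0,"z":0,"ax":0,"ay":0,"az":-0.121,"gripper":130},{"x":0,"y":0,"z":0,"ax":0,"ay":0,"az":-0.121,"gripper":130},{"x":0,"y":0,"z":0,"ax":0,"ay":0,"az":-0.121,"gripper":130},{"x":0,"y":0,"z":0,"ax":0,"ay":0,"az":-0.121,"gripper":130}]'
python3 -m handwheel '[{"x":0,"y":0,"z":0,"ax":0,"ay":0,"az":-0.121,"gripper":130},{"x":0,"y":0,"z":0,"ax":0,"ay":0,"az":-0.121,"gripper":130},{"x":0,"y":0,"z":0,"ax":0,"ay":0,"az":-0.121,"gripper":130},{"x":0,"y":0,"z":0,"ax":0,"ay":0,"az":-0.121,"gripper":130},{"x":0,"y":0,"z":0,"ax":0,"ay":0,"az":-0.121,"gripper":130}]'
python3 -m handwheel '[{"x":0,"y":0,"z":0,"ax":0,"ay":0,"az":-0.121,"gripper":130},{"x":0,"y":0,"z":0,"ax":0,"ay":0,"az":-0.121,"gripper":130},{"x":0.03,"y":0,"z":0,"ax":0,"ay":0,"az":0,"gripper":130},{"x":0.03,"y":0,"z":0,"ax":0,"ay":0,"az":0,"gripper":130},{"x":0.01,"y":0.02,"z":0,"ax":0,"ay":0,"az":0,"gripper":130}]'
python3 -m handwheel '[{"x":0,"y":0.03,"z":0,"ax":0,"ay":0,"az":0,"gripper":130},{"x":0,"y":0.03,"z":0,"ax":0,"ay":0,"az":0,"gripper":130},{"x":0,"y":0,"z":0,"ax":0,"ay":0,"az":0,"gripper":130},{"x":0,"y":0,"z":0,"ax":0,"ay":0,"az":0,"gripper":130}]'
python3 -c "
from h import *
go(-70,10,.0075,np.pi+JY)"
```

```text
clock: 17.52
tcp_pos: [0.4867, -0.0806, 0.1143]
orientation: [-0.0, 0.761, 0.648, 0.0]
wrist_force: [1.7, -0.2, 0.3]
grip_width: 0.042
clock: 17.93
tcp_pos: [0.487, -0.0802, 0.1125]
orientation: [-0.0, 0.53, 0.848, 0.0]
wrist_force: [-0.4, -0.9, -0.3]
grip_width: 0.042
clock: 18.35
tcp_pos: [0.487, -0.0803, 0.1125]
orientation: [-0.0, 0.253, 0.967, 0.0]
wrist_force: [0.6, -0.3, 0.5]
grip_width: 0.0416
clock: 18.77
tcp_pos: [0.4213, -0.0428, 0.112]
orientation: [-0.001, 0.138, 0.99, -0.0]
wrist_force: [1.4, 0.1, -0.3]
grip_width: 0.0418
clock: 19.1
tcp_pos: [0.4415, 0.0168, 0.1125]
orientation: [-0.0, 0.136, 0.991, 0.0]
wrist_force: [-0.3, -0.2, 0.5]
grip_width: 0.0418
jig now [-65.2  -1.1] z 0.1125 F [-0.3 -0.2  0.5] w 0.0418
turn [ 0.0004 -0.0004  0.0003] then shift [0.0048 0.0111 0.105 ]
```

```bash
python3 -m handwheel '[{"x":0.005,"y":0.011,"z":0.03,"ax":0,"ay":0,"az":0,"gripper":130},{"x":0,"y":0,"z":0.035,"ax":0,"ay":0,"az":0,"gripper":130},{"x":0,"y":0,"z":0.025,"ax":0,"ay":0,"az":0,"gripper":130},{"x":0,"y":0,"z":0.010,"ax":0,"ay":0,"az":0,"gripper":130},{"x":0,"y":0,"z":0,"ax":0,"ay":0,"az":0,"gripper":130}]'
python3 -m handwheel '[{"x":0,"y":0,"z":0.003,"ax":0,"ay":0,"az":0,"gripper":130},{"x":0,"y":0,"z":0.001,"ax":0,"ay":0,"az":0,"gripper":130},{"x":0,"y":0,"z":0.001,"ax":0,"ay":0,"az":0,"gripper":130},{"x":0,"y":0,"z":0,"ax":0,"ay":0,"az":0,"gripper":130}]'
python3 -c "
from h import *
go(-41.4,10,.0075,np.pi+JY)"
```

```text
clock: 19.52
tcp_pos: [0.4374, 0.0268, 0.0103]
orientation: [-0.002, 0.138, 0.99, -0.0]
wrist_force: [0.0, 0.2, -0.6]
grip_width: 0.0419
clock: 19.85
tcp_pos: [0.4401, 0.0275, 0.0082]
orientation: [0.0, 0.137, 0.991, 0.0]
wrist_force: [0.0, -0.3, -0.5]
grip_width: 0.0421
jig now [-69.5   8.8] z 0.0082 F [ 0.  -0.3 -0.5] w 0.0421
turn [ 0.0005  0.0008 -0.0024] then shift [-0.0281  0.0012  0.0007]
```

```bash
python3 -m handwheel '[{"x":-0.005,"y":0,"z":0.0008,"ax":0,"ay":0,"az":0,"gripper":130},{"x":-0.004,"y":0,"z":0,"ax":0,"ay":0,"az":0,"gripper":130},{"x":-0.003,"y":0,"z":0,"ax":0,"ay":0,"az":0,"gripper":130},{"x":0,"y":0,"z":0,"ax":0,"ay":0,"az":0,"gripper":130}]'
python3 -m handwheel '[{"x":-0.002,"y":0,"z":0,"ax":0,"ay":0,"az":0,"gripper":130},{"x":-0.002,"y":0,"z":0,"ax":0,"ay":0,"az":0,"gripper":130},{"x":0,"y":0,"z":0,"ax":0,"ay":0,"az":0,"gripper":130}]'
python3 -m handwheel '[{"x":-0.002,"y":0,"z":0,"ax":0,"ay":0,"az":0,"gripper":130},{"x":-0.002,"y":0,"z":0,"ax":0,"ay":0,"az":0,"gripper":130},{"x":0,"y":0,"z":0,"ax":0,"ay":0,"az":0,"gripper":130}]'
python3 -m handwheel '[{"x":-0.002,"y":0,"z":0,"ax":0,"ay":0,"az":0,"gripper":130},{"x":-0.002,"y":0,"z":0,"ax":0,"ay":0,"az":0,"gripper":130},{"x":0,"y":0,"z":0,"ax":0,"ay":0,"az":0,"gripper":130}]'
python3 -c "
from h import *
go(-41.4,10,.0075,np.pi+JY)"
```

```text
clock: 20.18
tcp_pos: [0.452, 0.0242, 0.0069]
orientation: [0.0, 0.137, 0.991, 0.0]
wrist_force: [-0.1, -0.2, -0.2]
grip_width: 0.0419
clock: 20.43
tcp_pos: [0.4552, 0.0232, 0.0067]
orientation: [-0.0, 0.137, 0.991, 0.0]
wrist_force: [-0.0, -0.1, 0.5]
grip_width: 0.042
clock: 20.68
tcp_pos: [0.4587, 0.0221, 0.0066]
orientation: [-0.0, 0.137, 0.991, -0.0]
wrist_force: [-0.2, 0.3, -0.4]
grip_width: 0.042
clock: 20.93
tcp_pos: [0.4626, 0.021, 0.0066]
orientation: [-0.0, 0.137, 0.991, -0.0]
wrist_force: [-2.1, -0.3, 0.3]
grip_width: 0.0418
jig now [-46.    8.6] z 0.0066 F [-2.1 -0.3  0.3] w 0.0418
turn [-0.0002 -0.0008 -0.0023] then shift [-0.0046  0.0014 -0.0009]
```

```bash
python3 -m handwheel '[{"x":-0.0015,"y":0,"z":0,"ax":0,"ay":0,"az":0,"gripper":130},{"x":-0.0015,"y":0,"z":0,"ax":0,"ay":0,"az":0,"gripper":130},{"x":0,"y":0,"z":0,"ax":0,"ay":0,"az":0,"gripper":130}]'
python3 -m handwheel '[{"x":-0.001,"y":0,"z":0,"ax":0,"ay":0,"az":0,"gripper":130},{"x":-0.001,"y":0,"z":0,"ax":0,"ay":0,"az":0,"gripper":130},{"x":0,"y":0,"z":0,"ax":0,"ay":0,"az":0,"gripper":130}]'
python3 -m handwheel '[{"x":-0.001,"y":0,"z":0,"ax":0,"ay":0,"az":0,"gripper":130},{"x":0,"y":0,"z":0,"ax":0,"ay":0,"az":0,"gripper":130}]'
python3 -m handwheel '[{"x":-0.001,"y":0,"z":0,"ax":0,"ay":0,"az":0,"gripper":130},{"x":0,"y":0,"z":0,"ax":0,"ay":0,"az":0,"gripper":130}]'
python3 -c "
from h import *
go(-41.4,10,.0075,np.pi+JY)"
```

```text
clock: 21.18
tcp_pos: [0.4655, 0.0202, 0.0066]
orientation: [-0.0, 0.137, 0.991, -0.0]
wrist_force: [-2.8, -0.6, -0.9]
grip_width: 0.0422
clock: 21.43
tcp_pos: [0.467, 0.0198, 0.0066]
orientation: [-0.001, 0.137, 0.991, 0.0]
wrist_force: [-6.3, 0.1, 0.6]
grip_width: 0.0422
clock: 21.6
tcp_pos: [0.467, 0.0198, 0.0064]
orientation: [-0.002, 0.137, 0.991, 0.0]
wrist_force: [-11.6, 2.5, 4.4]
grip_width: 0.0421
clock: 21.77
tcp_pos: [0.467, 0.0198, 0.0063]
orientation: [-0.002, 0.137, 0.991, 0.0]
wrist_force: [-17.0, 4.5, 11.7]
grip_width: 0.0417
jig now [-41.4   8.6] z 0.0063 F [-17.    4.5  11.7] w 0.0417
turn [ 0.0002 -0.0048 -0.0015] then shift [-0.      0.0014 -0.0012]
```

Now the stop is at the same −41.4 with plate 1 included. A last low tap to the left follows.

```bash
python3 -m handwheel '[{"x":0.005,"y":0,"z":0,"ax":0,"ay":0,"az":0,"gripper":130},{"x":0.03,"y":0,"z":0,"ax":0,"ay":0,"az":0,"gripper":130},{"x":0.006,"y":0,"z":-0.035,"ax":0,"ay":0,"az":0,"gripper":130},{"x":0,"y":-0.01,"z":-0.035,"ax":0,"ay":0,"az":0,"gripper":130},{"x":0,"y":-0.03,"z":-0.035,"ax":0,"ay":0,"az":0,"gripper":130}]'
python3 -m handwheel '[{"x":0,"y":-0.03,"z":0,"ax":0,"ay":0,"az":0,"gripper":130},{"x":-0.03,"y":-0.026,"z":0,"ax":0,"ay":0,"az":0,"gripper":130},{"x":-0.03,"y":0,"z":0,"ax":0,"ay":0,"az":0,"gripper":130},{"x":-0.027,"y":0,"z":0,"ax":0,"ay":0,"az":0,"gripper":130},{"x":0,"y":0,"z":0,"ax":0,"ay":0,"az":0.12,"gripper":130}]'
python3 -m handwheel '[{"x":0,"y":0,"z":0,"ax":0,"ay":0,"az":0.121,"gripper":130},{"x":0,"y":0,"z":0,"ax":0,"ay":0,"az":0.121,"gripper":130},{"x":0,"y":0,"z":0,"ax":0,"ay":0,"az":0.121,"gripper":130},{"x":0,"y":0,"z":0,"ax":0,"ay":0,"az":0.121,"gripper":130},{"x":0,"y":0,"z":0,"ax":0,"ay":0,"az":0.121,"gripper":130}]'
python3 -m handwheel '[{"x":0,"y":0,"z":0,"ax":0,"ay":0,"az":0.121,"gripper":130},{"x":0,"y":0,"z":0,"ax":0,"ay":0,"az":0.121,"gripper":130},{"x":0,"y":0,"z":0,"ax":0,"ay":0,"az":0.121,"gripper":130},{"x":0,"y":0,"z":0,"ax":0,"ay":0,"az":0.121,"gripper":130},{"x":0,"y":0,"z":0,"ax":0,"ay":0,"az":0.121,"gripper":130}]'
python3 -m handwheel '[{"x":0,"y":0,"z":0,"ax":0,"ay":0,"az":0.121,"gripper":130},{"x":0,"y":0,"z":0,"ax":0,"ay":0,"az":0.121,"gripper":130},{"x":0,"y":0,"z":0,"ax":0,"ay":0,"az":0,"gripper":130},{"x":0,"y":0,"z":0,"ax":0,"ay":0,"az":0,"gripper":130}]'
python3 -c "
from h import *
go(6,-70,.012,np.pi/2+JY)"
```

```text
clock: 22.18
tcp_pos: [0.4202, -0.004, 0.1102]
orientation: [0.001, 0.136, 0.991, 0.0]
wrist_force: [1.9, -0.2, 1.0]
grip_width: 0.0416
clock: 22.6
tcp_pos: [0.493, -0.0847, 0.1087]
orientation: [0.002, 0.196, 0.981, 0.0]
wrist_force: [-0.4, -0.6, -0.4]
grip_width: 0.0418
clock: 23.02
tcp_pos: [0.4891, -0.083, 0.1086]
orientation: [0.001, 0.482, 0.876, 0.0]
wrist_force: [-0.5, -0.2, -0.2]
grip_width: 0.042
clock: 23.43
tcp_pos: [0.4891, -0.083, 0.1086]
orientation: [0.0, 0.721, 0.693, 0.0]
wrist_force: [-0.6, 0.4, 0.6]
grip_width: 0.0418
clock: 23.77
tcp_pos: [0.4888, -0.083, 0.1085]
orientation: [0.0, 0.797, 0.605, 0.0]
wrist_force: [-0.2, 0.5, 0.8]
grip_width: 0.0418
jig now [  7.2 -84.4] z 0.1085 F [-0.2  0.5  0.8] w 0.0418
turn [ 0.0005 -0.0002  0.0005] then shift [ 0.0144 -0.0012  0.0965]
```

```bash
python3 -m handwheel '[{"x":0.012,"y":-0.001,"z":0.03,"ax":0,"ay":0,"az":0,"gripper":130},{"x":0,"y":0,"z":0.03,"ax":0,"ay":0,"az":0,"gripper":130},{"x":0,"y":0,"z":0.025,"ax":0,"ay":0,"az":0,"gripper":130},{"x":0,"y":0,"z":0.008,"ax":0,"ay":0,"az":0,"gripper":130},{"x":0,"y":0,"z":0,"ax":0,"ay":0,"az":0,"gripper":130}]'
python3 -m handwheel '[{"x":0,"y":0,"z":0.004,"ax":0,"ay":0,"az":0,"gripper":130},{"x":0,"y":0,"z":0.002,"ax":0,"ay":0,"az":0,"gripper":130},{"x":0,"y":0,"z":0.001,"ax":0,"ay":0,"az":0,"gripper":130},{"x":0,"y":0,"z":0,"ax":0,"ay":0,"az":0,"gripper":130}]'
python3 -c "
from h import *
go(6,-52.5,.007,np.pi/2+JY)"
```

```text
clock: 24.18
tcp_pos: [0.4893, -0.0709, 0.0139]
orientation: [-0.001, 0.797, 0.604, -0.001]
wrist_force: [-0.2, -0.2, 0.1]
grip_width: 0.0419
clock: 24.52
tcp_pos: [0.4912, -0.0712, 0.0091]
orientation: [0.0, 0.798, 0.603, 0.0]
wrist_force: [0.0, 0.2, -0.3]
grip_width: 0.0418
jig now [  6.4 -72.5] z 0.0091 F [ 0.   0.2 -0.3] w 0.0418
turn [ 0.0009 -0.0003 -0.0031] then shift [ 0.02   -0.0004  0.0021]
```

```bash
python3 -m handwheel '[{"x":0.006,"y":0,"z":0.001,"ax":0,"ay":0,"az":0,"gripper":130},{"x":0.006,"y":0,"z":0.001,"ax":0,"ay":0,"az":0,"gripper":130},{"x":0.004,"y":0,"z":0,"ax":0,"ay":0,"az":0,"gripper":130},{"x":0.002,"y":0,"z":0,"ax":0,"ay":0,"az":0,"gripper":130},{"x":0,"y":0,"z":0,"ax":0,"ay":0,"az":0,"gripper":130}]'
python3 -m handwheel '[{"x":0.001,"y":0,"z":0,"ax":0,"ay":0,"az":0,"gripper":130},{"x":0.001,"y":0,"z":0,"ax":0,"ay":0,"az":0,"gripper":130},{"x":0,"y":0,"z":0,"ax":0,"ay":0,"az":0,"gripper":130}]'
python3 -m handwheel '[{"x":0.001,"y":0,"z":0,"ax":0,"ay":0,"az":0,"gripper":130},{"x":0,"y":0,"z":0,"ax":0,"ay":0,"az":0,"gripper":130}]'
python3 -m handwheel '[{"x":0.001,"y":0,"z":0,"ax":0,"ay":0,"az":0,"gripper":130},{"x":0,"y":0,"z":0,"ax":0,"ay":0,"az":0,"gripper":130}]'
python3 -c "
from h import *
go(6,-52.5,.007,np.pi/2+JY)"
```

```text
clock: 24.93
tcp_pos: [0.4957, -0.0531, 0.0064]
orientation: [-0.0, 0.798, 0.603, -0.0]
wrist_force: [-0.2, -0.4, -0.7]
grip_width: 0.0416
clock: 25.18
tcp_pos: [0.496, -0.0521, 0.0063]
orientation: [0.0, 0.798, 0.603, -0.0]
wrist_force: [-1.6, -2.6, 0.6]
grip_width: 0.0418
clock: 25.35
tcp_pos: [0.496, -0.052, 0.0063]
orientation: [0.001, 0.798, 0.603, -0.001]
wrist_force: [-2.9, -10.8, 2.0]
grip_width: 0.0417
clock: 25.52
tcp_pos: [0.496, -0.052, 0.0063]
orientation: [0.001, 0.798, 0.602, -0.002]
wrist_force: [-5.2, -19.3, 4.5]
grip_width: 0.0418
jig now [  5.8 -52.7] z 0.0063 F [ -5.2 -19.3   4.5] w 0.0418
turn [-0.0004  0.0045 -0.0046] then shift [ 0.0002  0.0002 -0.0007]
```

Hard stop at −52.6, as before. I back off 40 mm, rise a little and look, with the fingers closing for the pedal.

```bash
python3 -m handwheel '[{"x":-0.005,"y":0,"z":0,"ax":0,"ay":0,"az":0,"gripper":130},{"x":-0.015,"y":0,"z":0,"ax":0,"ay":0,"az":0,"gripper":130},{"x":0,"y":0,"z":-0.03,"ax":0,"ay":0,"az":0,"gripper":130},{"x":0,"y":0,"z":-0.03,"ax":0,"ay":0,"az":0,"gripper":255},{"x":0,"y":0,"z":0,"ax":0,"ay":0,"az":0,"gripper":255}]'
python3 -m handwheel '[{"x":0,"y":0,"z":0,"ax":0,"ay":0,"az":0,"gripper":255},{"x":0,"y":0,"z":0,"ax":0,"ay":0,"az":0,"gripper":255},{"x":0,"y":0,"z":0,"ax":0,"ay":0,"az":0,"gripper":255}]'
python3 -c "
from h import *
go(-46,116,.15,np.pi/2+JY);grab('wrist','w7.png')
a=cv2.imread('pics/w7.png');s=grab('side')['frame'][:,:,::-1]
cv2.imwrite('pics/c7.png',np.hstack([cv2.resize(a,(440,330),interpolation=3) if 0 else cv2.resize(a[0:330,100:540],(440,330)),cv2.resize(s[205:295,235:333],(360,330),interpolation=2)]))"
```

```text
clock: 25.93
tcp_pos: [0.4937, -0.0697, 0.071]
orientation: [0.002, 0.798, 0.603, 0.002]
wrist_force: [0.9, 0.5, 0.8]
grip_width: 0.0187
clock: 26.18
tcp_pos: [0.4906, -0.069, 0.0655]
orientation: [-0.001, 0.798, 0.603, -0.001]
wrist_force: [-1.2, 0.3, -0.9]
grip_width: 0.0001
jig now [  5.2 -70.5] z 0.0655 F [-1.2  0.3 -0.9] w 0.0001
turn [-0.0019 -0.0001 -0.0034] then shift [ 0.1865 -0.0512 -0.0845]
```

View pics/c7.png

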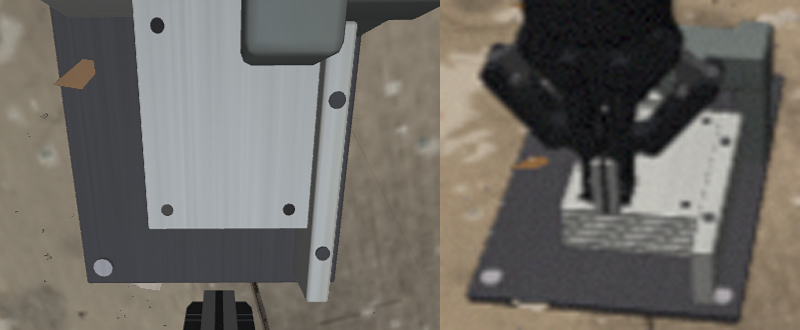

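The wrist view shows clean single front (col ~140) and right (row ~228) edges with no lower plate showing. The side view shows an even stacked face. Now on to the pedal.

```bash
python3 -m handwheel '[{"x":0,"y":0,"z":-0.03,"ax":0,"ay":0,"az":0,"gripper":255},{"x":0,"y":0,"z":-0.03,"ax":0,"ay":0,"az":0,"gripper":255},{"x":0.01,"y":-0.005,"z":-0.025,"ax":0,"ay":0,"az":0,"gripper":255},{"x":0.035,"y":-0.009,"z":0,"ax":0,"ay":0,"az":0,"gripper":255},{"x":0.035,"y":-0.009,"z":0,"ax":0,"ay":0,"az":0,"gripper":255}]'
python3 -m handwheel '[{"x":0.035,"y":-0.009,"z":0,"ax":0,"ay":0,"az":0,"gripper":255},{"x":0.035,"y":-0.009,"z":0,"ax":0,"ay":0,"az":0,"gripper":255},{"x":0.035,"y":-0.009,"z":0,"ax":0,"ay":0,"az":0,"gripper":255},{"x":0,"y":0,"z":0,"ax":0,"ay":0,"az":0,"gripper":255},{"x":0,"y":0,"z":0,"ax":0,"ay":0,"az":0,"gripper":255}]'
python3 -m handwheel '[{"x":0,"y":0,"z":0,"ax":0,"ay":0,"az":0,"gripper":255}]'
python3 -c "
from h import *
go(-46,116,.055,np.pi/2+JY)"
```

```text
clock: 26.7
tcp_pos: [0.4916, 0.0143, 0.1523]
orientation: [0.0, 0.799, 0.602, 0.001]
wrist_force: [0.7, 0.9, -1.1]
grip_width: 0.0001
clock: 27.12
tcp_pos: [0.4931, 0.1241, 0.1506]
orientation: [-0.0, 0.797, 0.604, -0.001]
wrist_force: [-0.2, -0.7, 0.1]
grip_width: 0.0001
clock: 27.2
tcp_pos: [0.4933, 0.1223, 0.1508]
orientation: [-0.0, 0.798, 0.603, -0.001]
wrist_force: [0.5, 0.7, 0.0]
grip_width: 0.0002
jig now [-43.8 114.4] z 0.1508 F [0.5 0.7 0. ] w 0.0002
turn [-0.0013  0.0007 -0.0027] then shift [ 0.0016 -0.0022  0.0958]
```

```bash
python3 -m handwheel '[{"x":0.0015,"y":-0.002,"z":0.03,"ax":0,"ay":0,"az":0,"gripper":255},{"x":0,"y":0,"z":0.03,"ax":0,"ay":0,"az":0,"gripper":255},{"x":0,"y":0,"z":0.025,"ax":0,"ay":0,"az":0,"gripper":255},{"x":0,"y":0,"z":0.008,"ax":0,"ay":0,"az":0,"gripper":255},{"x":0,"y":0,"z":0,"ax":0,"ay":0,"az":0,"gripper":255}]'
python3 -m handwheel '[{"x":0,"y":0,"z":0.005,"ax":0,"ay":0,"az":0,"gripper":255},{"x":0,"y":0,"z":0.005,"ax":0,"ay":0,"az":0,"gripper":255},{"x":0,"y":0,"z":0.004,"ax":0,"ay":0,"az":0,"gripper":255},{"x":0,"y":0,"z":0.003,"ax":0,"ay":0,"az":0,"gripper":255},{"x":0,"y":0,"z":0,"ax":0,"ay":0,"az":0,"gripper":255}]'
python3 -m handwheel '[{"x":0,"y":0,"z":0.002,"ax":0,"ay":0,"az":0,"gripper":255},{"x":0,"y":0,"z":0.002,"ax":0,"ay":0,"az":0,"gripper":255},{"x":0,"y":0,"z":0,"ax":0,"ay":0,"az":0,"gripper":255}]'
python3 -c "
from h import *
go(-46,116,.031,np.pi/2+JY)"
```

```text
clock: 27.62
tcp_pos: [0.4906, 0.1231, 0.0567]
orientation: [-0.001, 0.798, 0.602, -0.002]
wrist_force: [-0.8, -0.5, 0.6]
grip_width: 0.0001
clock: 28.03
tcp_pos: [0.4929, 0.1245, 0.0418]
orientation: [0.0, 0.798, 0.603, 0.001]
wrist_force: [0.4, -1.3, 6.1]
grip_width: 0.0002
clock: 28.28
tcp_pos: [0.4929, 0.1245, 0.038]
orientation: [0.0, 0.798, 0.603, 0.001]
wrist_force: [0.9, -0.4, 7.9]
grip_width: -0.0
jig now [-44.7 116.5] z 0.038 F [ 0.9 -0.4  7.9] w -0.0
turn [ 0.0013 -0.0007 -0.0035] then shift [-0.0005 -0.0013  0.007 ]
```

```bash
python3 -m handwheel '[{"x":0,"y":0,"z":0.002,"ax":0,"ay":0,"az":0,"gripper":255},{"x":0,"y":0,"z":0.002,"ax":0,"ay":0,"az":0,"gripper":255},{"x":0,"y":0,"z":0.001,"ax":0,"ay":0,"az":0,"gripper":255},{"x":0,"y":0,"z":0,"ax":0,"ay":0,"az":0,"gripper":255}]'
python3 -m handwheel '[{"x":0,"y":0,"z":0.001,"ax":0,"ay":0,"az":0,"gripper":255},{"x":0,"y":0,"z":0.001,"ax":0,"ay":0,"az":0,"gripper":255},{"x":0,"y":0,"z":0,"ax":0,"ay":0,"az":0,"gripper":255}]'
python3 -m handwheel '[{"x":0,"y":0,"z":0.001,"ax":0,"ay":0,"az":0,"gripper":255},{"x":0,"y":0,"z":0,"ax":0,"ay":0,"az":0,"gripper":255}]'
python3 -m handwheel '[{"x":0,"y":0,"z":0.001,"ax":0,"ay":0,"az":0,"gripper":255},{"x":0,"y":0,"z":0,"ax":0,"ay":0,"az":0,"gripper":255}]'
```

```text
clock: 28.62
tcp_pos: [0.4931, 0.1245, 0.0332]
orientation: [0.0, 0.798, 0.603, 0.001]
wrist_force: [0.7, -1.5, 8.8]
grip_width: -0.0003
clock: 28.87
tcp_pos: [0.4932, 0.1244, 0.0314]
orientation: [0.001, 0.798, 0.603, 0.001]
wrist_force: [0.1, -2.2, 9.3]
grip_width: -0.0001
clock: 29.03
tcp_pos: [0.4934, 0.1245, 0.031]
orientation: [0.001, 0.798, 0.603, 0.001]
wrist_force: [-3.3, -3.9, 22.0]
grip_width: -0.0002
clock: 29.2
tcp_pos: [0.4936, 0.1245, 0.0306]
orientation: [0.001, 0.798, 0.603, 0.001]
wrist_force: [-7.0, -5.6, 33.3]
grip_width: -0.0001
```

The pedal is on its stop: travel 48 → 30.6 mm, and force jumped from 9 to 33 N. I release, rise and look.

```bash
python3 -m handwheel '[{"x":0,"y":0,"z":-0.004,"ax":0,"ay":0,"az":0,"gripper":255},{"x":0,"y":0,"z":-0.006,"ax":0,"ay":0,"az":0,"gripper":255},{"x":0,"y":0,"z":-0.008,"ax":0,"ay":0,"az":0,"gripper":255},{"x":0,"y":0,"z":-0.012,"ax":0,"ay":0,"az":0,"gripper":255},{"x":0,"y":0,"z":-0.025,"ax":0,"ay":0,"az":0,"gripper":255}]'
python3 -m handwheel '[{"x":0,"y":0,"z":-0.035,"ax":0,"ay":0,"az":0,"gripper":255},{"x":0,"y":0,"z":-0.035,"ax":0,"ay":0,"az":0,"gripper":255},{"x":-0.035,"y":0,"z":-0.01,"ax":0,"ay":0,"az":0,"gripper":255},{"x":-0.035,"y":0,"z":-0.01,"ax":0,"ay":0,"az":0,"gripper":255},{"x":-0.035,"y":0,"z":-0.01,"ax":0,"ay":0,"az":0,"gripper":255}]'
python3 -m handwheel '[{"x":-0.035,"y":0,"z":0,"ax":0,"ay":0,"az":0,"gripper":255},{"x":-0.035,"y":0,"z":0,"ax":0,"ay":0,"az":0,"gripper":255},{"x":-0.025,"y":0,"z":0,"ax":0,"ay":0,"az":0,"gripper":255},{"x":0,"y":0,"z":0,"ax":0,"ay":0,"az":0,"gripper":255},{"x":0,"y":0,"z":0,"ax":0,"ay":0,"az":0,"gripper":255}]'
python3 -m handwheel '[{"x":0,"y":0,"z":0,"ax":0,"ay":0,"az":0,"gripper":255},{"x":0,"y":0,"z":0,"ax":0,"ay":0,"az":0,"gripper":255}]'
python3 -c "
from h import *
go(-46,116,.055,np.pi/2+JY)
a=grab('wrist','w8.png')['frame'][:,:,::-1];s=grab('side','side8.png')['frame'][:,:,::-1]
cv2.imwrite('pics/c8.png',np.hstack([cv2.resize(a[0:300,80:480],(440,330)),cv2.resize(s[195:295,225:335],(363,330),interpolation=2)])[:,:800])"
```

```text
clock: 29.62
tcp_pos: [0.4908, 0.1242, 0.0825]
orientation: [-0.001, 0.798, 0.603, -0.001]
wrist_force: [0.2, -0.2, -0.8]
grip_width: 0.0001
clock: 30.03
tcp_pos: [0.4632, 0.0227, 0.1845]
orientation: [0.0, 0.797, 0.604, 0.0]
wrist_force: [0.3, -0.4, 1.1]
grip_width: -0.0001
clock: 30.45
tcp_pos: [0.4374, -0.0689, 0.1838]
orientation: [0.0, 0.799, 0.602, 0.0]
wrist_force: [-0.7, 1.0, 0.2]
grip_width: -0.0003
clock: 30.62
tcp_pos: [0.4378, -0.0672, 0.1835]
orientation: [-0.0, 0.797, 0.603, 0.0]
wrist_force: [0.3, -0.5, 0.3]
grip_width: -0.0001
jig now [-46.1 -83. ] z 0.1835 F [ 0.3 -0.5  0.3] w -0.0001
turn [-0.0002 -0.0003 -0.0025] then shift [1.990e-01 1.000e-04 1.285e-01]
```

View pics/c8.png

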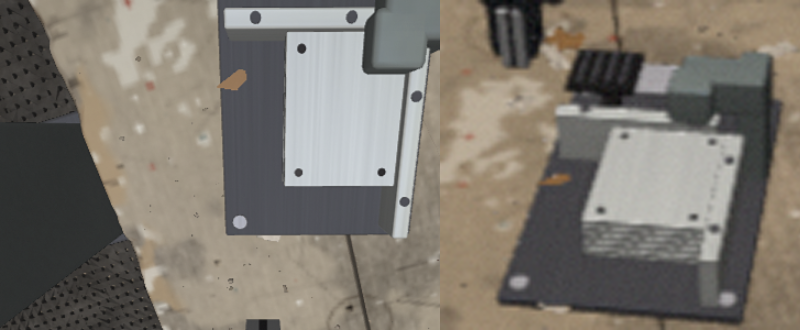

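The stack is square on both visible faces and the pad is up. A last numeric check compares the pad with the first picture, then I hand in.

```bash
python3 -c "
from h import *
f=lambda n:np.float32(cv2.cvtColor(cv2.imread('pics/'+n),6)[205:228,258:290].copy())
print('pad shift px (side, start vs now)',cv2.phaseCorrelate(f('side0.png'),f('side8.png')))
print(env.job_done())"
```

```text
pad shift px (side, start vs now) ((0.009027411269315166, -0.05968448343396737), 1.0003504507864516)
the job is handed in; nothing more can be done
None
```

I tapped the stack square against both fences, then pressed the punch pedal down to its stop and let it come back up. The job is handed in, about 31 s by the robot's clock.

- **Squaring:** The first push from the front rode over plate 1 and left it about 12 mm out at its front right corner. I saw this in the wrist picture and repeated both pushes about 6 mm lower. The final hard stops were at about 18 N against the rear fence and 20 N against the left fence. They came at the same positions as the earlier stops, to within 0.2 mm.
- **Pedal:** The pad went from 48 mm to 30.6 mm, with about 9 N along the way. At the end the force jumped to 33 N, which shows it reached the stop. After release the pad is within 0.1 pixel of its starting place in the side picture.
- **Last pictures:** The wrist and side views show straight, aligned front and right faces, with no plate sticking out. The gap at the fences is not directly visible; flushness there rests on the hard stops and the aligned free edges.
- **Tools:** The arm never came near the wrench, marker, tape measure or screwdriver. I did not measure them again at the end.
- **Disagreements along the way:** One wrist picture taken before the arm had settled put the jig about 9 mm off. I discarded it and refitted with errors of at most about 1.2 mm. One turn also ran into joint 6's limit, so I chose other tool directions.

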